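# Turn a batch of sample pots over into a clean tray

### The arm

A 7-joint arm with a two-finger parallel gripper is mounted at the origin on the work surface. World frame = base frame: x ahead of the robot, y to its left, z up, the work surface at z = 0. Lengths are in m, angles in rad, forces in N, time in s.
With the tool pointing down it reaches from about 0.425 to 0.875 m from the base axis. Payload 4.7 kg.
Tool frame: the origin (TCP) lies midway between the tips of the shut fingers; the grasp point (between the pads) lies 19 mm behind it; x points along the fingers, y is the direction in which the jaws open and shut, and the axes are right-handed (so a half turn about x gives the same grasp; the last joint's range is limited). The gripper opens to 87 mm and grips with 3 to 60 N. Pads are 19 mm wide; open, the fingers measure 117 mm over their backs; the gripper's body (75 mm by 190 mm) begins 51 mm behind the grasp point.
Start: joints at [-1.134, 0.321, -0.07, 1.45, 0.023, 1.371, -0.057], TCP at [0.267, 0.593, 0.198] pointing down, gripper open.
Joint ranges: [-2.86, 2.86], [-0.3, 2.09], [-1.38, 1.24], [0.06, 2.45], [-1.56, 4.7], [0.09, 2.05], [-2.69, 2.69]. Speed limits (rad/s): [2.57, 2.57, 3.14, 3.14, 3.14, 3.14, 3.14].

### API

Orientations are given as a rotation vector (axis times angle).
In Python, from bench import ctrl gives the robot as it stands. The module is installed in compiled form; this text tells all that it offers.
- The arm moves only by the shell command python3 -m jog 'ROWS' [FORCE]. ROWS is JSON, a list of rows, each an object with "rot": the turn, a rotation vector about the tool's x, y, z in units of 5 degrees (1.0 is 5 degrees), a list of three; "travel": the shift along the tool's x, y, z in units of 0.3 m (1.0 is 0.3 m), a list of three; "jaw": the closure, from -1 (fully open) to 1 (shut), so that 0 is half open. In form: [{"rot": [ax, ay, az], "travel": [tx, ty, tz], "jaw": jaw}, ...]. A call has 1 to 8 rows; each row shifts and turns the commanded pose from where the row before left it, along the tool's axes as they then stand; what a row does not reach is not made up. A row lasts 1/10 s, in which the tool goes at most 50 mm and 8.59 degrees, less where a joint would pass 70% of its speed; a pose out of reach is approached as far as the arm can. A call with a number of a shift or a turn outside -1 to 1 is refused whole. A call with a gripper value outside its range is refused whole. The fingers move at their own pace and stop on an object; FORCE is the grip in N (left out, the last holds). Time passes only in rows, so rows that do not move let the fingers close. It gives the time, the measured TCP pose, the force and the opening at its end, in the units of the state.
- ctrl.get_state(): the state, without advancing time (a new reading comes with each control period).
- ctrl.get_image(name): name is "side" or "top"; returns the picture (420x560x3 uint8, red, green, blue); there is no depth.
- ctrl.camera_model(name): a dict with "mtx" (3x3 intrinsics, pixels), "extrinsics" (4x4, takes a point from world to camera coordinates). Camera axes: x right, y up, looking along -z (the intrinsics and any distortion apply to the point x, -y, -z); pixel columns grow to the right and rows downward; lengths in m; the calibration is good to about 2 mm. A picture is of the moment at which its call begins. camera_model takes no time and is no camera call.
- ctrl.close_job(): hands the job in, once; it reports no verdict.
The state is a dict: "time": time; "joint_positions": joint angles; "qd": joint speeds; "joint_torque": joint torques, N m; "position": TCP position; "tool_rot": TCP orientation; "ft_force": force on the tool from outside, world axes, zero at the start; "torque": the same for the moment, N m; "grip_width": opening from 0.0 (shut) to 1.0 (fully open).
Only numpy, scipy, OpenCV 4.12 (cv2) and the standard library are available. Lean on these libraries where they do the work, as an engineer would, in place of code of your own. Each camera call takes 0.05 s, during which the arm holds its last target.

### The job

Take the clean empty three-pocket tray, the one that matches the tray of pots on the turn-over stand, and lay it face-down (as it already lies) on top of that filled tray, ends between the flared guides. Then swing the filled leaf by its bar all the way over to the other side, so that the pots drop into the clean tray, and leave the leaf lying turned over.

Things in the scene. Friction and masses are not known exactly. Their poses are not given: they have to be found in the camera images.
- clean_tray (a point): Empty white tray, 3 pockets, 136 x 48 x 21 mm, lying face-down left or right of the stand; on its back a grip rib 60 mm long (along the tray), 14 thick, 26 high. A 180 mm 4-pocket and a 92 mm 2-pocket tray look alike but do not fit. Point: centre of the rib, 34 mm above the tray's rim (underside), 13 above its back. x along the tray, z out of its back (up; down once turned over). About 100 g.
- full_tray (a point): Centre of the rim plane (65 mm above the desk) of the filled 3-pocket tray fixed on the stand's swinging leaf; x along the tray, y towards the hinge, z up. Laid flat on it, the clean tray's point is 34 mm above this one. Flared guides on all four sides lead it in (4 to 6 mm play each side, tops 18 mm above the rim). Pockets 40 mm square, 15 deep.
- leaf_bar (a point): Middle of the round steel grip bar (13 mm thick, 130 free length, along x) at the leaf's outer edge, 65 mm above the desk; 40 mm gap to the leaf. Filled tray's centre 86 mm, hinge line (along x) 130 mm away along +y, same height. Bar lifts up and over in a half circle, ending 260 mm along +y, same height. Past upright the tray meets the leaning rest leaf and pushes it down, about 4 N.
- pot_a_mid (a point): Centre of a closed black sample pot, 28 mm across, 22 mm high, 25 g, standing 7 mm proud, in the pocket of the filled tray nearest the robot. It need not be touched.
- pot_b_mid (a point): Centre of the same kind of pot, in the middle pocket.
- pot_c_mid (a point): Centre of the same kind of pot, in the pocket farthest from the robot.

How it is judged:
On the way:
1. the clean tray lies face-down on the filled tray, between the guides, the leaf still level (y of clean_tray in the frame of leaf_bar between 0.07 and 0.102 m and x of clean_tray in the frame of leaf_bar between -0.015 and 0.015 m and z of clean_tray in the frame of leaf_bar below 0.044 m and angle between the x axis of clean_tray and the x axis of leaf_bar, either way round below 0.18 rad and angle between each of clean_tray, leaf_bar's own z axis and vertical below 0.18 rad), for 0.2 s.
At the end, for the whole second after the job is handed in: The leaf lies turned over (within 10 degrees of level), the clean tray lies under it on the rest leaf, pockets up within 10 degrees, and all three pots lie in its pockets (angle between each of leaf_bar, clean_tray's own z axis and vertical above 2.96 rad and horizontal distance between clean_tray and leaf_bar below 0.105 m and x of pot_a_mid in the frame of clean_tray between -0.068 and 0.068 m and y of pot_a_mid in the frame of clean_tray between -0.022 and 0.022 m and z of pot_a_mid in the frame of clean_tray between -0.0345 and -0.022 m and x of pot_b_mid in the frame of clean_tray between -0.068 and 0.068 m and y of pot_b_mid in the frame of clean_tray between -0.022 and 0.022 m and z of pot_b_mid in the frame of clean_tray between -0.0345 and -0.022 m and x of pot_c_mid in the frame of clean_tray between -0.068 and 0.068 m and y of pot_c_mid in the frame of clean_tray between -0.022 and 0.022 m and z of pot_c_mid in the frame of clean_tray between -0.0345 and -0.022 m); the robot touches nothing.
It also fails if it takes over 58 s, if anything falls off the work surface, if the arm or the gripper's body presses on something with over 40 N, if the wrist force passes 120 N, or if a joint passes its speed limit or range.

## Working session

There is one attempt and no reset: what is moved stays moved. The work goes in short steps, Python scripts to look and compute and a shell command to move; the robot and the scene stay as the last step left them, time stands still between calls to the robot, and variables do not carry over. Pictures are saved under pics/ and viewed, and the job is handed in when it is done.

```bash
ls; mkdir -p pics
python3 - <<'E'
from bench import ctrl
import cv2
s=ctrl.get_state()
for k,v in s.items(): print(k,v)
for n in("side","top"):
    m=ctrl.camera_model(n); print(n,m)
    cv2.imwrite(f"pics/{n}0.png",ctrl.get_image(n)[:,:,::-1])
E
```

```text
pics
time 0.0
joint_positions [-1.13393335  0.32182743 -0.07011766  1.45173209  0.02261159  1.37076271
 -0.05690473]
qd [-1.46861257e-03 -1.14264584e-04  8.39259152e-04  9.72273837e-04
  7.90204345e-05 -1.90387645e-03  7.55277023e-04]
joint_torque [ 8.22711245e-04 -4.91286671e+01 -4.03750464e-01 -3.12522984e+01
 -6.41619391e-02  4.36263671e-02  1.68750671e-04]
position [0.26646283 0.59219511 0.19663028]
tool_rot [ 0.33004085  1.54555968 -0.33307081]
ft_force [-0.91724505 -0.73424486 -0.38106239]
torque [-0.01459381 -0.0308941   0.01297724]
grip_width 0.9997432298259786
side {'mtx': array([[472.53466667,   0.        , 277.72188558],
       [  0.        , 472.53466667, 211.56843154],
       [  0.        ,   0.        ,   1.        ]]), 'extrinsics': array([[ 0.95353762, -0.30125708, -0.00319089, -0.54159715],
       [ 0.18015585,  0.5616755 ,  0.80750511, -0.14767281],
       [-0.24147439, -0.77056136,  0.58985194, -0.83364461],
       [ 0.        ,  0.        ,  0.        ,  1.        ]])}
top {'mtx': array([[445.95793952,   0.        , 273.44663064],
       [  0.        , 445.95793952, 217.62631876],
       [  0.        ,   0.        ,   1.        ]]), 'extrinsics': array([[ 0.00943065, -0.9997022 ,  0.02250711, -0.02998437],
       [ 0.9951336 ,  0.01159054,  0.09785075, -0.54690529],
       [-0.09808248,  0.02147478,  0.99494656, -1.01038961],
       [ 0.        ,  0.        ,  0.        ,  1.        ]])}
```

View pics/side0.png

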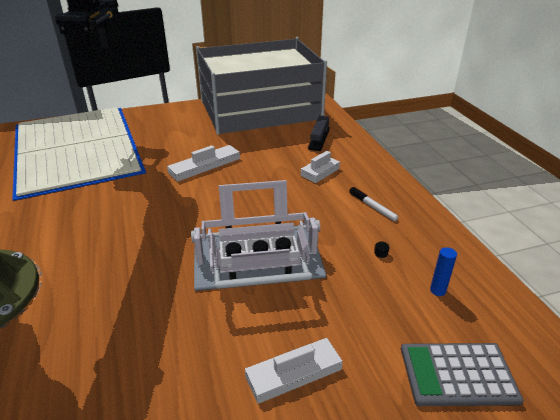

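View pics/top0.png

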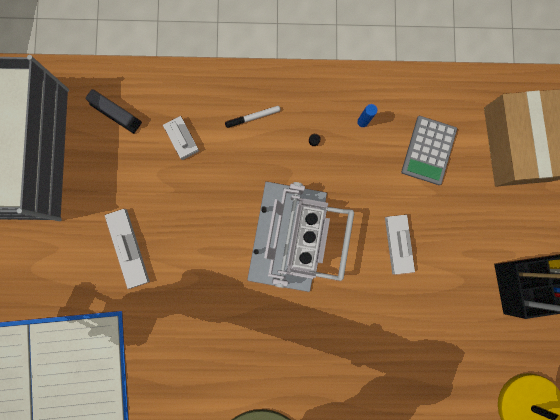

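```bash
cat > h.py <<'E'
import numpy as np, cv2
from bench import ctrl
def ray(n,uv):
    m=ctrl.camera_model(n);K=m["mtx"];E=m["extrinsics"];R=E[:3,:3];t=E[:3,3]
    d=np.array([(uv[0]-K[0,2])/K[0,0],-(uv[1]-K[1,2])/K[1,1],-1.0])
    return -R.T@t, R.T@d
def onz(n,uv,z):
    c,d=ray(n,uv); return c+d*(z-c[2])/d[2]
def proj(n,P):
    m=ctrl.camera_model(n);K=m["mtx"];E=m["extrinsics"]
    p=E[:3,:3]@np.array(P,float)+E[:3,3]
    return np.array([K[0,0]*p[0]/-p[2]+K[0,2], K[1,1]*-p[1]/-p[2]+K[1,2]])
E
python3 - <<'E'
import cv2
im=cv2.imread("pics/top0.png")
c=im[170:300,240:430]; cv2.imwrite("pics/topc.png",cv2.resize(c,None,fx=4,fy=4,interpolation=cv2.INTER_CUBIC))
im=cv2.imread("pics/side0.png")
c=im[170:410,180:360]; cv2.imwrite("pics/sidec.png",cv2.resize(c,None,fx=2.5,fy=2.5,interpolation=cv2.INTER_CUBIC))
E
```

```text
(no output)
```

View pics/topc.png

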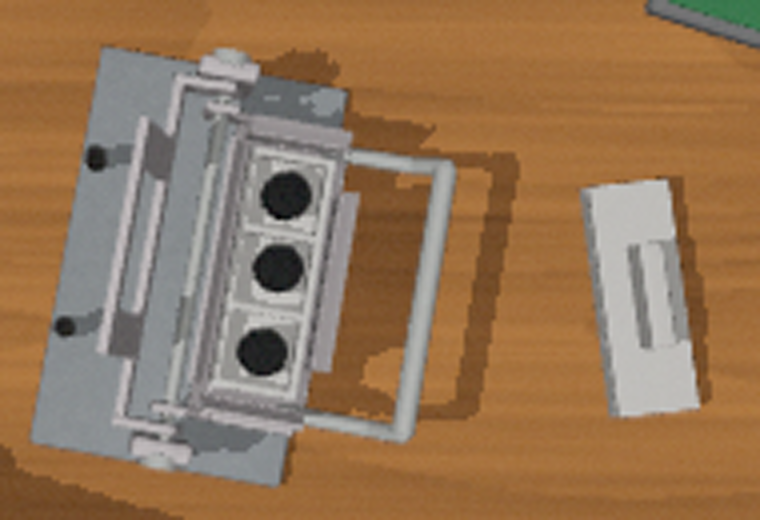

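View pics/sidec.png

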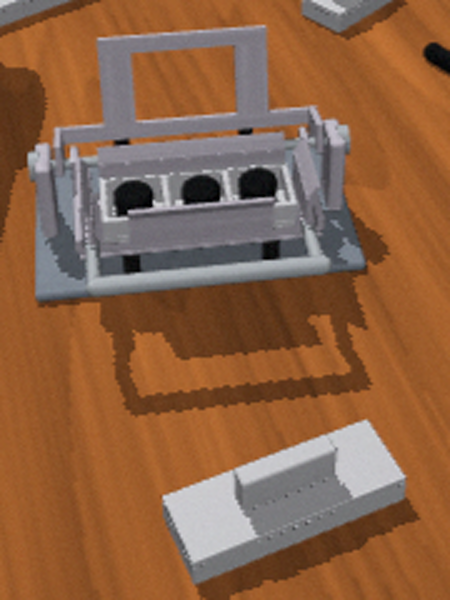

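Run:
```python
from h import *
def f(x,y): return ((x+.5)/4-.5+240,(y+.5)/4-.5+170)
for nm,z,pts in [("back",.021,[(590,189),(668,181),(699,408),(618,416)]),("ribtop",.047,[(650,242),(672,240),(687,346),(663,348)]),("bar",.0715,[(446,170),(404,430)]),
 ("tray rim",.065,[(254,150),(327,158),(291,394),(219,384)])]:
    P=np.array([onz("top",f(*p),z)[:2] for p in pts]); print(nm,P.round(4).tolist(),"mean",P.mean(0).round(4))
    if len(P)==4:
        print(" L",np.linalg.norm(P[0]-P[3]),np.linalg.norm(P[1]-P[2]),"W",np.linalg.norm(P[0]-P[1]),"ang",[np.degrees(np.arctan2(*(a-b)[::-1])) for a,b in((P[0],P[3]),(P[1],P[2]))])
    else: print(np.linalg.norm(P[0]-P[1]),np.degrees(np.arctan2(*(P[0]-P[1])[::-1])))
im=cv2.imread("pics/top0.png")
m=(im.max(2)<50).astype(np.uint8); n,l,s,c=cv2.connectedComponentsWithStats(m)
for i in range(1,n):
    if 290<c[i][0]<325 and 200<c[i][1]<280 and s[i][4]>30: print(c[i],s[i],onz("top",c[i],.072).round(4))
# side-view checks
for p in [(93,278),(325,268)]:
    uv=((p[0]+.5)/2.5-.5+180,(p[1]+.5)/2.5-.5+170); print("side bar",onz("side",uv,.0685).round(4))
for p in [(235,472),(335,437)]:
    uv=((p[0]+.5)/2.5-.5+180,(p[1]+.5)/2.5-.5+170); print("side rib top",onz("side",uv,.047).round(4))
from scipy.spatial.transform import Rotation as R
print(R.from_rotvec(ctrl.get_state()["tool_rot"]).as_matrix().round(3))
```

```text
back [[0.5527, -0.292], [0.558, -0.3384], [0.4252, -0.3539], [0.4202, -0.3063]] mean [ 0.489  -0.3227]
 L 0.1332691641579862 0.1336407266026806 W 0.04662716915829121 ang [np.float64(6.16030097477768), np.float64(6.66921973001914)]
ribtop [[0.5199, -0.3189], [0.5212, -0.3316], [0.4608, -0.3389], [0.4595, -0.3252]] mean [ 0.4903 -0.3286]
 L 0.06074082405773219 0.06088160974133881 W 0.012774641284038829 ang [np.float64(5.956093617452583), np.float64(6.963047849503192)]
bar [[0.5572, -0.197], [0.4127, -0.1727]] mean [ 0.485  -0.1849]
0.1465453889752087 -9.568310157692412
tray rim [[0.568, -0.09], [0.5639, -0.1311], [0.4318, -0.1109], [0.4369, -0.0709]] mean [ 0.5002 -0.1007]
 L 0.13243172295896288 0.13370150994702484 W 0.041360473582866125 ang [np.float64(-8.283158397602767), np.float64(-8.684451928231756)]
[311.10576923 218.63461538] [306 213  12  12 104] [ 0.5415 -0.1072  0.072 ]
[309.20792079 236.72277228] [304 232  12  11 101] [ 0.5011 -0.1031  0.072 ]
[305.25714286 257.81904762] [300 253  12  11 105] [ 0.4544 -0.0944  0.072 ]
side bar [ 0.4122 -0.1673  0.0685]
side bar [ 0.5583 -0.2043  0.0685]
side rib top [ 0.4603 -0.3224  0.047 ]
side rib top [ 0.5229 -0.317   0.047 ]
[[-0.001  0.41   0.912]
 [-0.002  0.912 -0.41 ]
 [-1.    -0.002  0.   ]]
```

Run:
```python
import cv2
a=cv2.resize(cv2.imread("pics/top0.png")[208:280,378:424],None,fx=8,fy=8,interpolation=cv2.INTER_NEAREST)
b=cv2.resize(cv2.imread("pics/side0.png")[336:406,240:350],None,fx=7,fy=7,interpolation=cv2.INTER_NEAREST)[:576-86]
cv2.imwrite("pics/z1.png",a);cv2.imwrite("pics/z2.png",b);print(a.shape,b.shape)
```

```text
(576, 368, 3) (490, 770, 3)
```

View pics/z1.png

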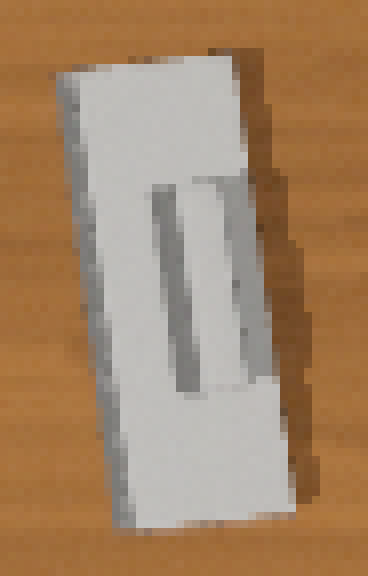

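View pics/z2.png

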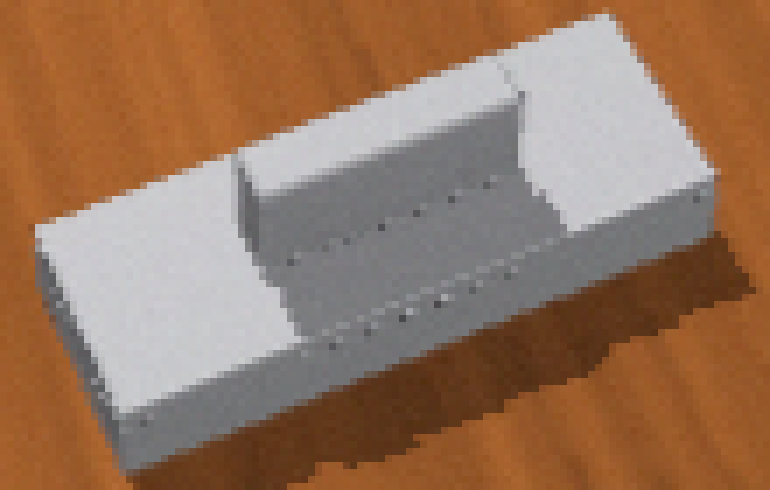

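Run:
```python
from h import *
f=lambda p:(p[0]/8-.5+378,p[1]/8-.5+208)
g=lambda p:(p[0]/7-.5+240,p[1]/7-.5+336)
for n,fn,nm,z,pts in [("top",f,"back",.021,[(77,70),(232,58),(295,513),(133,528)]),("top",f,"rib",.047,[(178,184),(218,180),(244,384),(200,388)]),
 ("side",g,"rib",.047,[(500,62),(523,97),(262,192),(240,152)]),("side",g,"back",.021,[(610,12),(715,175),(122,412),(35,226)])]:
    P=np.array([onz(n,fn(p),z)[:2] for p in pts]); print(n,nm,P.mean(0).round(4),"L",np.linalg.norm(P[0]-P[3]).round(4),np.linalg.norm(P[1]-P[2]).round(4),"W",np.linalg.norm(P[0]-P[1]).round(4),"ang",[np.degrees(np.arctan2(*(a-b)[::-1])).round(2) for a,b in((P[0],P[3]),(P[1],P[2]))])
```

```text
top back [ 0.4895 -0.3226] L 0.1345 0.134 W 0.0462 ang [np.float64(6.1), np.float64(6.78)]
top rib [ 0.4905 -0.322 ] L 0.0584 0.0585 W 0.0116 ang [np.float64(5.14), np.float64(6.2)]
side rib [ 0.4908 -0.323 ] L 0.0583 0.0584 W 0.0098 ang [np.float64(4.83), np.float64(5.58)]
side back [ 0.4906 -0.3221] L 0.1356 0.1347 W 0.0465 ang [np.float64(6.36), np.float64(6.6)]
```

Run:
```python
import cv2
a=cv2.resize(cv2.imread("pics/top0.png")[190:288,290:360],None,fx=6,fy=6,interpolation=cv2.INTER_NEAREST)
b=cv2.resize(cv2.imread("pics/side0.png")[210:295,190:330],None,fx=5.5,fy=5.5,interpolation=cv2.INTER_NEAREST)
cv2.imwrite("pics/z3.png",a);cv2.imwrite("pics/z4.png",b);print(a.shape,b.shape)
```

```text
(588, 420, 3) (468, 770, 3)
```

View pics/z3.png

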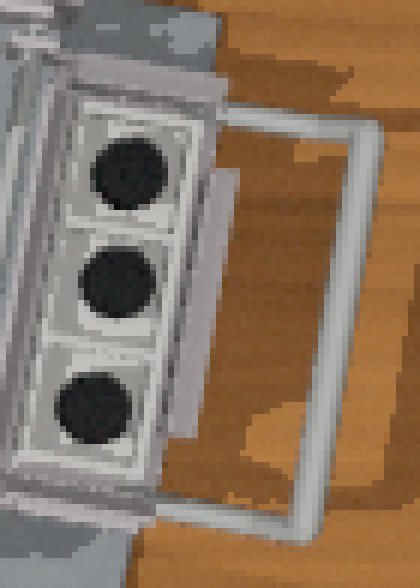

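View pics/z4.png

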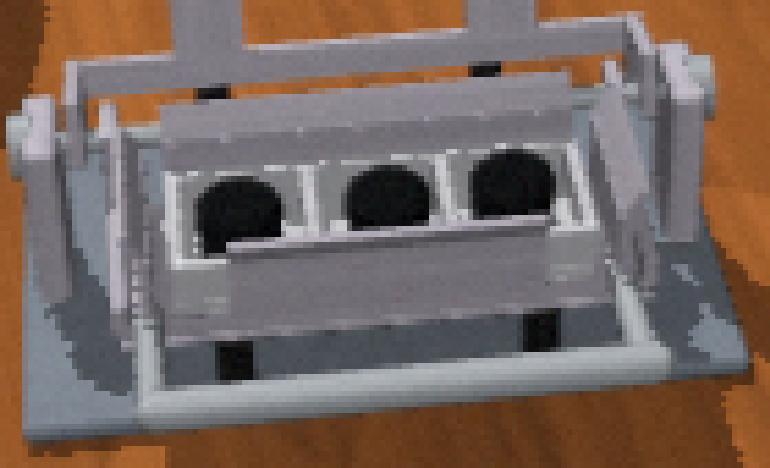

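Run:
```python
from h import *
f=lambda p:(p[0]/6-.5+290,p[1]/6-.5+190)
g=lambda p:(p[0]/5.5-.5+190,p[1]/5.5-.5+210)
def ln(nm,n,fn,z,pts):
    P=np.array([onz(n,fn(p),z)[:2] for p in pts]); d=P[0]-P[-1] if len(P)==2 else None
    print(nm,P.mean(0).round(4), (np.linalg.norm(d).round(4),np.degrees(np.arctan2(d[1],d[0])).round(2)) if d is not None else P.round(4).tolist())
ln("bar","top",f,.065,[(365,128),(303,535)])
ln("bar","side",g,.065,[(665,362),(145,410)])
ln("bar edges L","top",f,.065,[(350,140),(291,520)])
ln("bar edges R","top",f,.065,[(383,140),(319,525)])
ln("div","top",f,.065,[(68,220),(182,236),(160,352),(42,340)])
ln("rim","side",g,.065,[(578,145),(604,225),(172,264),(170,172)])
ln("guide outer","top",f,.083,[(232,170),(190,437)])
```

```text
bar [ 0.485  -0.1845] (np.float64(0.1537), np.float64(-9.05))
bar [ 0.4859 -0.1841] (np.float64(0.155), np.float64(-10.25))
bar edges L [ 0.4854 -0.1794] (np.float64(0.1435), np.float64(-9.18))
bar edges R [ 0.4846 -0.1908] (np.float64(0.1457), np.float64(-9.86))
div [ 0.5002 -0.1018] [[0.525, -0.0849], [0.5194, -0.1276], [0.4761, -0.1194], [0.4801, -0.0754]]
rim [ 0.5017 -0.1002] [[0.5712, -0.0926], [0.5658, -0.1334], [0.4306, -0.1096], [0.4394, -0.0651]]
guide outer [ 0.4937 -0.136 ] (np.float64(0.0991), np.float64(-9.05))
```

Run:
```python
from h import *
def tri(a,b):
    c1,d1=ray("top",a);c2,d2=ray("side",b)
    A=np.stack([d1,-d2],1);s=np.linalg.lstsq(A,c2-c1,rcond=None)[0]
    p,q=c1+d1*s[0],c2+d2*s[1];return (p+q)/2,np.linalg.norm(p-q)
f=lambda p:((p[0]+.5)/4-.5+240,(p[1]+.5)/4-.5+170)
g=lambda p:((p[0]+.5)/2.5-.5+180,(p[1]+.5)/2.5-.5+170)
th=np.radians(-9.4);u=np.array([np.cos(th),np.sin(th)]);v=np.array([-u[1],u[0]]);B=np.array([.4854,-.1845])
def loc(p): d=p[:2]-B; return (d@u).round(3),(d@v).round(3),p[2].round(3)
for nm,a,b in [("rest far top",(142,118),(267,28)),("rest near top",(103,352),(98,40)),("rest bar far",(180,75),(315,108)),("rest bar near",(118,422),(57,130)),("post far",(228,72),(338,125)),("post near",(160,445),(40,148))]:
    p,e=tri(f(a),g(b)); print(nm,loc(p),e.round(4))
```

```text
rest far top (np.float64(0.063), np.float64(0.172), np.float64(0.142)) 0.0028
rest near top (np.float64(-0.06), np.float64(0.171), np.float64(0.144)) 0.0017
rest bar far (np.float64(0.099), np.float64(0.155), np.float64(0.077)) 0.0009
rest bar near (np.float64(-0.096), np.float64(0.156), np.float64(0.077)) 0.0012
post far (np.float64(0.108), np.float64(0.129), np.float64(0.079)) 0.007
post near (np.float64(-0.106), np.float64(0.131), np.float64(0.081)) 0.0028
```

```bash
python3 -m jog '[{"rot":[0,0,0],"travel":[0,-0.107,0.125],"jaw":-1},{"rot":[0,0,0],"travel":[0,-0.107,0.125],"jaw":-1},{"rot":[0,0,0],"travel":[0,-0.107,0.125],"jaw":-1},{"rot":[0,0,0],"travel":[0,-0.107,0.125],"jaw":-1},{"rot":[0,0,0],"travel":[0,-0.107,0.125],"jaw":-1},{"rot":[0,0,0],"travel":[0,-0.107,0.125],"jaw":-1},{"rot":[0,0,0],"travel":[0,-0.107,0.125],"jaw":-1},{"rot":[0,0,0],"travel":[0,-0.107,0.125],"jaw":-1}]' 30
cat >> h.py <<'E'
from scipy.spatial.transform import Rotation as Rn
def st():
    s=ctrl.get_state(); M=Rn.from_rotvec(s["tool_rot"]).as_matrix()
    print("t",round(s["time"],2),"p",s["position"].round(4) if hasattr(s["position"],"round") else s["position"],"q",np.round(s["joint_positions"],2),"F",np.round(s["ft_force"],1),"gw",round(s["grip_width"],3)); print(M.round(3)); return s,M
def go(P,yaw=None):
    s,M=st(); d=M.T@(np.array(P)-s["position"]); print("travel units",(d/.3).round(4),"mm",np.linalg.norm(d)*1000)
    return s,M
E
python3 -c "
from h import *
go([.5,-.1,.197])"
```

```text
time: 0.9
position: [0.4352, 0.2334, 0.1976]
tool_rot: [0.332, 1.545, -0.331]
ft_force: [1.3, 0.3, -0.5]
grip_width: 1.003
t 0.9 p [0.4352 0.2334 0.1976] q [-0.74 -0.02  0.19  1.83  0.    1.32  0.6 ] F [ 1.3  0.3 -0.5] gw 1.003
[[-0.     0.41   0.912]
 [ 0.     0.912 -0.41 ]
 [-1.     0.    -0.   ]]
travel units [ 0.0017 -0.9251  0.6527] mm 339.64194865373634
```

```bash
python3 -m jog '[{"rot":[0,0,0],"travel":[0,-0.135,0.077],"jaw":-1},{"rot":[0,0,0],"travel":[0,-0.135,0.077],"jaw":-1},{"rot":[0,0,0],"travel":[0,-0.135,0.077],"jaw":-1},{"rot":[0,0,0],"travel":[0,-0.135,0.077],"jaw":-1},{"rot":[0,0,0],"travel":[0,-0.135,0.077],"jaw":-1},{"rot":[0,0,0],"travel":[0,-0.135,0.077],"jaw":-1},{"rot":[0,0,0],"travel":[0,-0.135,0.077],"jaw":-1},{"rot":[0,0,0],"travel":[0,-0.135,0.077],"jaw":-1}]'
python3 -m jog '[{"rot":[0,0,0],"travel":[0,-0.135,0.077],"jaw":-1},{"rot":[0,0,0],"travel":[0,-0.135,0.077],"jaw":-1},{"rot":[0,0,0],"travel":[0,-0.135,0.077],"jaw":-1},{"rot":[0,0,0],"travel":[0,-0.135,0.077],"jaw":-1}]'
python3 -m jog '[{"rot":[-1,0,0],"travel":[0,0,0],"jaw":-0.3},{"rot":[-1,0,0],"travel":[0,0,0],"jaw":-0.3},{"rot":[-1,0,0],"travel":[0,0,0],"jaw":-0.3},{"rot":[-1,0,0],"travel":[0,0,0],"jaw":-0.3},{"rot":[-1,0,0],"travel":[0,0,0],"jaw":-0.3},{"rot":[-1,0,0],"travel":[0,0,0],"jaw":-0.3},{"rot":[-0.1,0,0],"travel":[0,0,0],"jaw":-0.3},{"rot":[0,0,0],"travel":[0,0,0],"jaw":-0.3}]'
python3 -c "
from h import *
s,M=go([.4905,-.3225,.024])
print(np.degrees(np.arctan2(M[1,1],M[0,1])))"
```

```text
time: 1.7
position: [0.4702, -0.1376, 0.1977]
tool_rot: [0.332, 1.545, -0.331]
ft_force: [2.0, 0.2, 0.0]
grip_width: 1.002
time: 2.1
position: [0.4883, -0.3229, 0.1976]
tool_rot: [0.331, 1.545, -0.331]
ft_force: [0.4, -0.1, 0.2]
grip_width: 0.999
time: 2.9
position: [0.4882, -0.3213, 0.1975]
tool_rot: [-0.084, 1.569, 0.085]
ft_force: [0.1, 0.6, 0.2]
grip_width: 0.65
t 2.9 p [ 0.4882 -0.3213  0.1975] q [-0.1   0.22  0.75  1.64 -0.15  1.34  2.34] F [0.1 0.6 0.2] gw 0.65
[[-0.    -0.108  0.994]
 [ 0.     0.994  0.108]
 [-1.     0.    -0.   ]]
travel units [ 0.5782 -0.005   0.0075] mm 173.49066931899316
96.17822496444597
```

```bash
python3 -m jog '[{"rot":[0,0,0],"travel":[0.12,-0.005,0.008],"jaw":-0.3},{"rot":[0,0,0],"travel":[0.12,0,0],"jaw":-0.3},{"rot":[0,0,0],"travel":[0.12,0,0],"jaw":-0.3},{"rot":[0,0,0],"travel":[0.1,0,0],"jaw":-0.3},{"rot":[0,0,0],"travel":[0.06,0,0],"jaw":-0.3},{"rot":[0,0,0],"travel":[0.04,0,0],"jaw":-0.3},{"rot":[0,0,0],"travel":[0.018,0,0],"jaw":-0.3},{"rot":[0,0,0],"travel":[0,0,0],"jaw":-0.3}]'
python3 - <<'E'
from h import *
go([.4905,-.3225,.024])
for n in("side","top"): cv2.imwrite(f"pics/{n}1.png",ctrl.get_image(n)[:,:,::-1])
E
```

```text
time: 3.7
position: [0.4909, -0.3227, 0.0242]
tool_rot: [-0.086, 1.569, 0.086]
ft_force: [0.3, 0.0, -0.8]
grip_width: 0.647
t 3.7 p [ 0.4909 -0.3227  0.0242] q [-0.04  0.4   0.69  1.82 -0.29  1.03  2.45] F [ 0.3  0.  -0.8] gw 0.647
[[-0.    -0.109  0.994]
 [ 0.     0.994  0.109]
 [-1.     0.    -0.   ]]
travel units [ 0.0007  0.0007 -0.0012] mm 0.4691258984462544
```

View pics/side1.png

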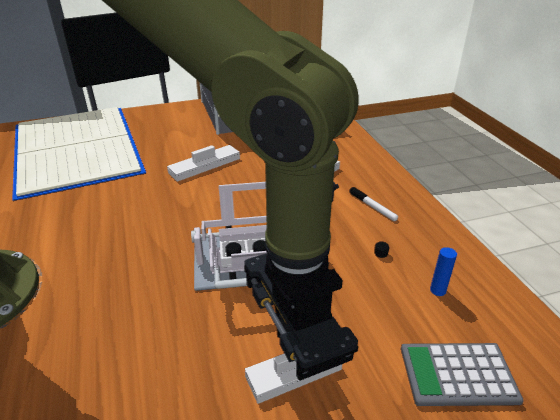

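The gripper straddles the rib of the right-hand tray (around 295,360). Its wide body lies along the jaw direction. Closing now.

```bash
python3 -m jog '[{"rot":[0,0,0],"travel":[0,0,0],"jaw":1},{"rot":[0,0,0],"travel":[0,0,0],"jaw":1},{"rot":[0,0,0],"travel":[0,0,0],"jaw":1},{"rot":[0,0,0],"travel":[0,0,0],"jaw":1},{"rot":[0,0,0],"travel":[0,0,0],"jaw":1},{"rot":[0,0,0],"travel":[0,0,0],"jaw":1}]' 30
python3 -m jog '[{"rot":[0,0,0],"travel":[-0.03,0,0],"jaw":1},{"rot":[0,0,0],"travel":[-0.1,0,0],"jaw":1},{"rot":[0,0,0],"travel":[-0.15,0,0],"jaw":1},{"rot":[0,0,0],"travel":[-0.15,0,0],"jaw":1},{"rot":[0,0,0],"travel":[-0.1,0,0],"jaw":1},{"rot":[0,0,0],"travel":[0,0,0],"jaw":1}]' 30
python3 - <<'E'
from h import *
go([.500,-.1005,.184])
for n in("side","top"): cv2.imwrite(f"pics/{n}2.png",ctrl.get_image(n)[:,:,::-1])
E
```

```text
time: 4.4
position: [0.4909, -0.3226, 0.0244]
tool_rot: [-0.086, 1.569, 0.086]
ft_force: [0.1, -0.0, 0.5]
grip_width: 0.189
time: 5.0
position: [0.4933, -0.3249, 0.1892]
tool_rot: [-0.089, 1.56, 0.082]
ft_force: [-0.2, 0.1, -0.0]
grip_width: 0.005
t 5.0 p [ 0.4933 -0.3249  0.1892] q [-0.1   0.23  0.75  1.65 -0.16  1.32  2.35] F [-0.2  0.1 -0. ] gw 0.005
[[ 0.009 -0.109  0.994]
 [-0.004  0.994  0.109]
 [-1.    -0.005  0.008]]
travel units [0.0148 0.7412 0.1034] mm 224.56608063054225
```

View pics/side2.png

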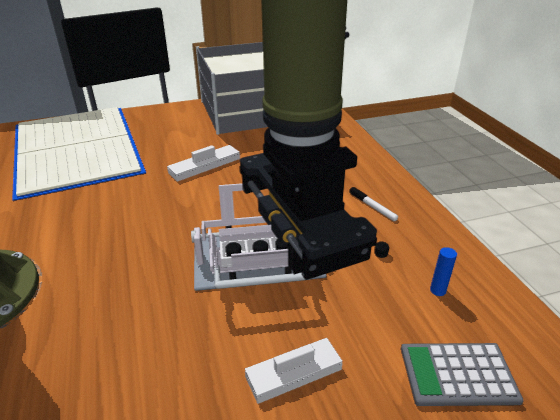

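```bash
python3 -m jog '[{"rot":[0,0,0],"travel":[0,0,0],"jaw":0.2},{"rot":[0,0,0],"travel":[0,0,0],"jaw":0.2},{"rot":[0,0,0],"travel":[0,0,0],"jaw":0.2},{"rot":[0,0,0],"travel":[0,0,0],"jaw":0.2},{"rot":[0,0,0],"travel":[0,0,0],"jaw":0.2},{"rot":[0,0,0],"travel":[0,0,0],"jaw":0.2}]' 30
python3 - <<'E'
from h import *
go([.4905,-.3225,.024])
im=ctrl.get_image("side"); cv2.imwrite("pics/side3.png",im[:,:,::-1])
a=cv2.imread("pics/side0.png")[330:410,235:350].astype(int); b=im[:,:,::-1][330:410,235:350].astype(int)
print(np.abs(a-b).mean(), np.percentile(np.abs(a-b),99))
E
```

```text
time: 5.7
position: [0.4908, -0.3227, 0.1832]
tool_rot: [-0.086, 1.569, 0.086]
ft_force: [0.2, 0.8, -0.1]
grip_width: 0.381
t 5.7 p [ 0.4908 -0.3227  0.1832] q [-0.1   0.23  0.75  1.66 -0.16  1.32  2.35] F [ 0.2  0.8 -0.1] gw 0.381
[[-0.    -0.109  0.994]
 [ 0.     0.994  0.109]
 [-1.     0.    -0.   ]]
travel units [ 0.5306  0.0007 -0.0008] mm 159.18108778829853
17.61210144927536 28.0
```

```bash
python3 -m jog '[{"rot":[0,0,0],"travel":[0.12,0,0],"jaw":0.2},{"rot":[0,0,0],"travel":[0.12,0,0],"jaw":0.2},{"rot":[0,0,0],"travel":[0.12,0,0],"jaw":0.2},{"rot":[0,0,0],"travel":[0.08,0,0],"jaw":0.2},{"rot":[0,0,0],"travel":[0.06,0,0],"jaw":0.2},{"rot":[0,0,0],"travel":[0.03,0,0],"jaw":0.2},{"rot":[0,0,0],"travel":[0,0,0],"jaw":0.2},{"rot":[0,0,0],"travel":[0,0,0],"jaw":1}]' 30
python3 -m jog '[{"rot":[0,0,0],"travel":[0,0,0],"jaw":1},{"rot":[0,0,0],"travel":[0,0,0],"jaw":1},{"rot":[0,0,0],"travel":[0,0,0],"jaw":1},{"rot":[0,0,0],"travel":[0,0,0],"jaw":1},{"rot":[0,0,0],"travel":[0,0,0],"jaw":1},{"rot":[0,0,0],"travel":[0,0,0],"jaw":1}]' 30
```

```text
time: 6.55
position: [0.4915, -0.3231, 0.0252]
tool_rot: [-0.086, 1.568, 0.085]
ft_force: [-0.0, 0.3, 0.1]
grip_width: 0.368
time: 7.15
position: [0.491, -0.3226, 0.0244]
tool_rot: [-0.086, 1.569, 0.086]
ft_force: [0.7, -0.1, -0.6]
grip_width: 0.008
```

Run:
```python
from h import *
for n in("side","top"):
    im=ctrl.get_image(n)[:,:,::-1]; cv2.imwrite(f"pics/{n}4.png",im)
st()
a=cv2.resize(cv2.imread("pics/side4.png")[280:410,210:370],None,fx=4.5,fy=4.5)
cv2.imwrite("pics/z5.png",a)
```

```text
t 7.25 p [ 0.4909 -0.3227  0.0243] q [-0.04  0.4   0.69  1.82 -0.29  1.03  2.45] F [-0.9 -0.3 -0.4] gw 0.006
[[ 0.    -0.109  0.994]
 [ 0.     0.994  0.109]
 [-1.     0.     0.   ]]
```

View pics/z5.png

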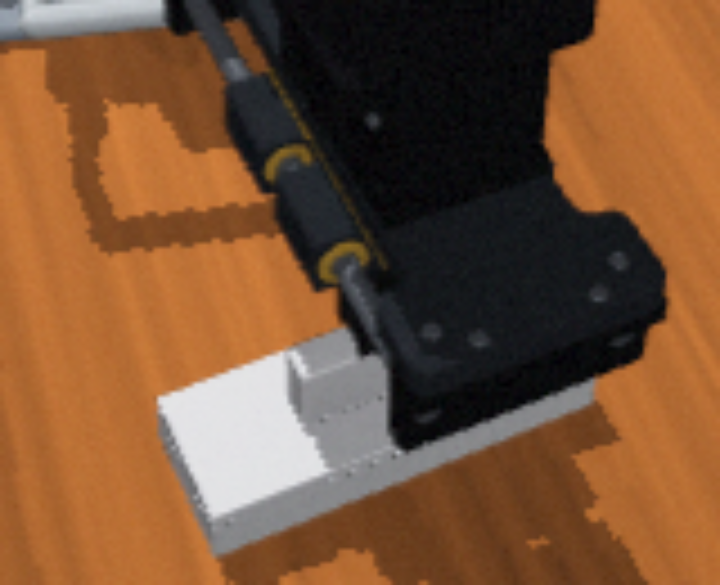

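View pics/top4.png

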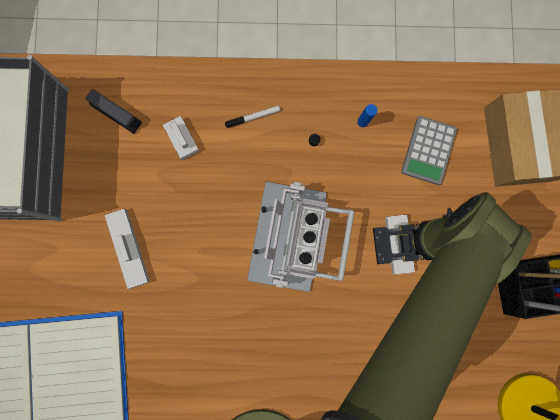

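Run:
```python
from h import *
for z in (.024,.043,.1,.15): print(z,proj("top",[.4909,-.3227,z]).round(1),proj("side",[.4909,-.3227,z]).round(1))
for y in(-.095,.095): 
  for x in (-.037,.037): print(x,y,proj("top",[.4909-.109*y+x,-.3227+y,.1]).round(1),proj("side",[.4909-.109*y+x,-.3227+y,.1]).round(1))
a=cv2.resize(cv2.imread("pics/top4.png")[200:290,360:470],None,fx=7,fy=6.6)
cv2.imwrite("pics/z6.png",a)
```

```text
0.024 [400.9 243.2] [293.9 363.1]
0.043 [403.5 242.9] [294.1 354.9]
0.1 [411.7 241.8] [294.9 328.7]
0.15 [419.8 240.7] [295.6 303.3]
-0.037 -0.095 [455.6 254.6] [300.  393.8]
0.037 -0.095 [454.5 220.5] [356.5 377.4]
-0.037 0.095 [368.3 263.4] [244.  288.4]
0.037 0.095 [367.9 229. ] [290.9 277.8]
```

View pics/z6.png

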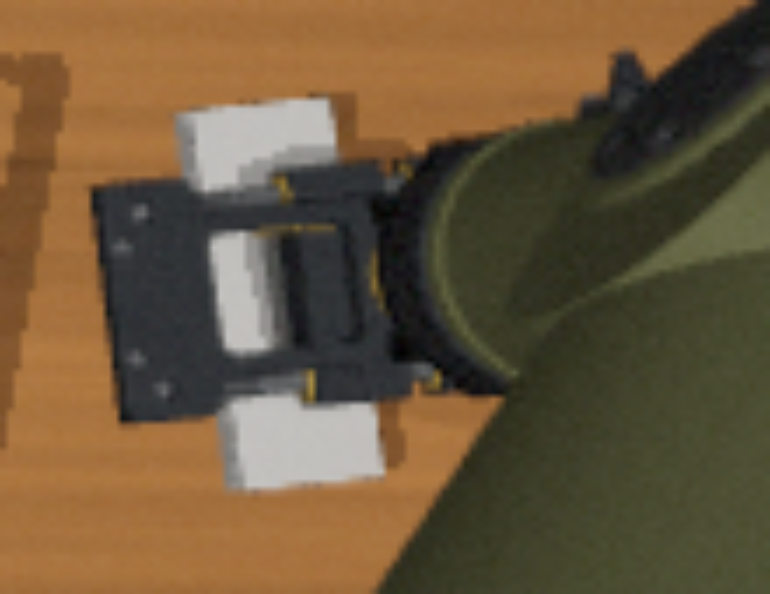

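Run:
```python
from h import *
P=[.4933,-.3249,.1892]
print(proj("side",P),proj("top",P))
a=cv2.imread("pics/side2.png"); cv2.circle(a,tuple(int(round(k)) for k in proj("side",P)),1,(0,0,255),-1)
a=np.clip(a.astype(float)*2.0,0,255).astype(np.uint8)
cv2.imwrite("pics/z7.png",cv2.resize(a[140:320,200:400],None,fx=3.3,fy=3.3))
b=cv2.imread("pics/side3.png");P=[.4908,-.3227,.1832]
cv2.circle(b,tuple(int(round(k)) for k in proj("side",P)),1,(0,0,255),-1)
b=np.clip(b.astype(float)*2.0,0,255).astype(np.uint8)
cv2.imwrite("pics/z8.png",cv2.resize(b[140:320,200:400],None,fx=3.3,fy=3.3))
```

```text
[298.56307164 282.35988681] [427.80497005 238.59419787]
```

View pics/z7.png

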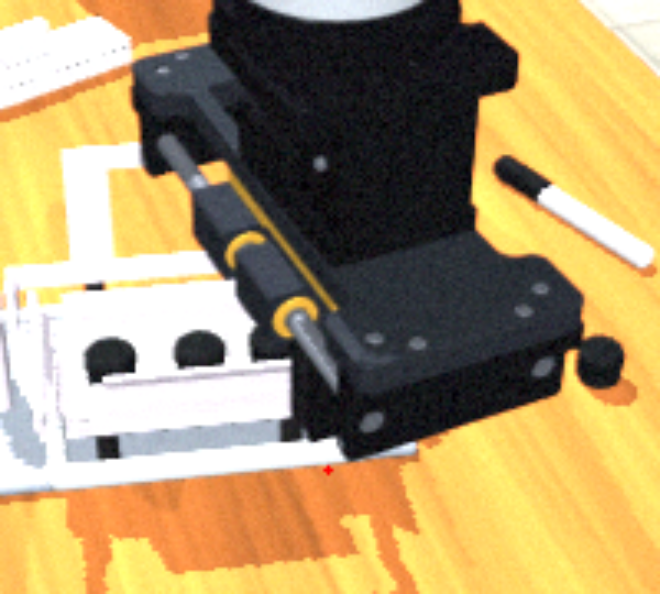

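View pics/z8.png

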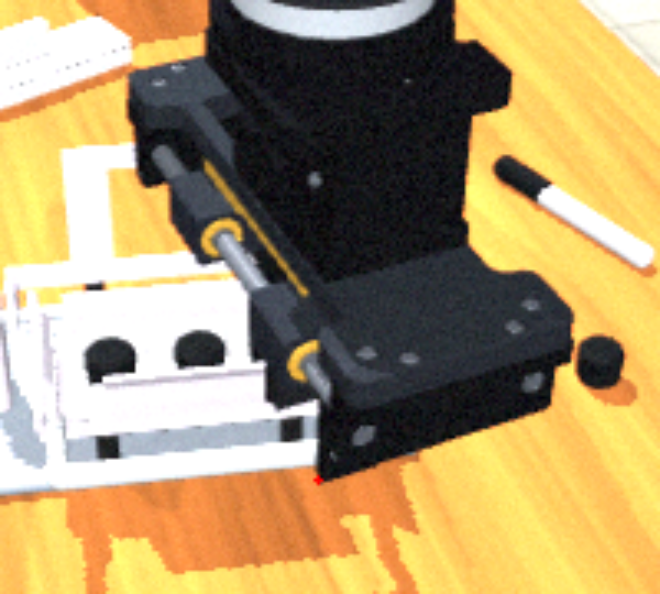

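Run:
```python
from h import *
for z in (.19,.21,.23,.25,.27,.29):
    print(z,[ (np.array(proj("side",[.4933+.0104+dx,-.4194,z]))).round(0).tolist() for dx in(-.037,0,.037)], proj("side",[.4933,-.3249,z]).round(0))
```

```text
0.19 [[305.0, 346.0], [336.0, 338.0], [367.0, 330.0]] [299. 282.]
0.21 [[305.0, 334.0], [338.0, 326.0], [369.0, 318.0]] [299. 270.]
0.23 [[306.0, 322.0], [339.0, 313.0], [371.0, 305.0]] [299. 258.]
0.25 [[306.0, 308.0], [340.0, 300.0], [373.0, 292.0]] [300. 245.]
0.27 [[307.0, 294.0], [342.0, 286.0], [375.0, 278.0]] [300. 232.]
0.29 [[308.0, 279.0], [343.0, 271.0], [378.0, 264.0]] [301. 218.]
```

Run:
```python
from h import *
def z(fn,out,r,c,k,g):
    a=cv2.imread(fn)[r[0]:r[1],c[0]:c[1]].astype(float); a=np.clip(255*(a/255)**g,0,255).astype(np.uint8)
    return cv2.resize(a,None,fx=k,fy=k,interpolation=cv2.INTER_NEAREST)
a=z("pics/side2.png",0,(225,295),(270,340),5.5,.4);b=z("pics/side4.png",0,(320,390),(270,340),5.5,.4)
cv2.imwrite("pics/z9.png",np.hstack([a,b]))
```

```text
(no output)
```

View pics/z9.png

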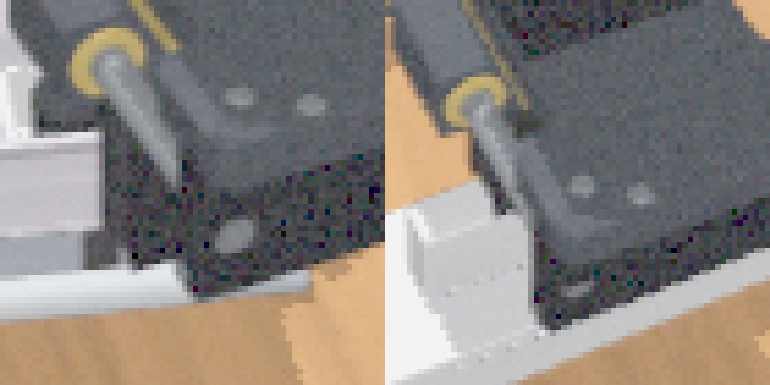

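```bash
python3 -m jog '[{"rot":[0,0,0],"travel":[0,0,0],"jaw":0.2},{"rot":[0,0,0],"travel":[0,0,0],"jaw":0.2},{"rot":[0,0,0],"travel":[0,0,0],"jaw":0.2},{"rot":[0,0,0],"travel":[0,0,0],"jaw":0.2},{"rot":[0,0,0],"travel":[0,0,0],"jaw":0.2},{"rot":[0,0,0],"travel":[0,0,0],"jaw":0.2},{"rot":[0,0,0],"travel":[0.015,0,0],"jaw":0.2},{"rot":[0,0,0],"travel":[0.015,0,0],"jaw":0.2}]' 30
python3 - <<'E'
from h import *
st()
for n in("side","top"):
    im=ctrl.get_image(n)[:,:,::-1]; cv2.imwrite(f"pics/{n}5.png",im)
def z(fn,r,c,k,g):
    a=cv2.imread(fn)[r[0]:r[1],c[0]:c[1]].astype(float); a=np.clip(255*(a/255)**g,0,255).astype(np.uint8)
    return cv2.resize(a,None,fx=k,fy=k,interpolation=cv2.INTER_NEAREST)
cv2.imwrite("pics/z10.png",np.hstack([z("pics/side5.png",(300,400),(240,345),4,.4),z("pics/top5.png",(200,300),(365,455),4,.4)]))
E
```

```text
time: 8.05
position: [0.491, -0.3226, 0.0151]
tool_rot: [-0.086, 1.569, 0.086]
ft_force: [-0.1, -0.7, -0.3]
grip_width: 0.398
t 8.05 p [ 0.491  -0.3226  0.0151] q [-0.03  0.41  0.69  1.83 -0.3   1.01  2.46] F [-0.1 -0.7 -0.3] gw 0.398
[[ 0.    -0.109  0.994]
 [ 0.     0.994  0.109]
 [-1.     0.     0.   ]]
```

View pics/z10.png

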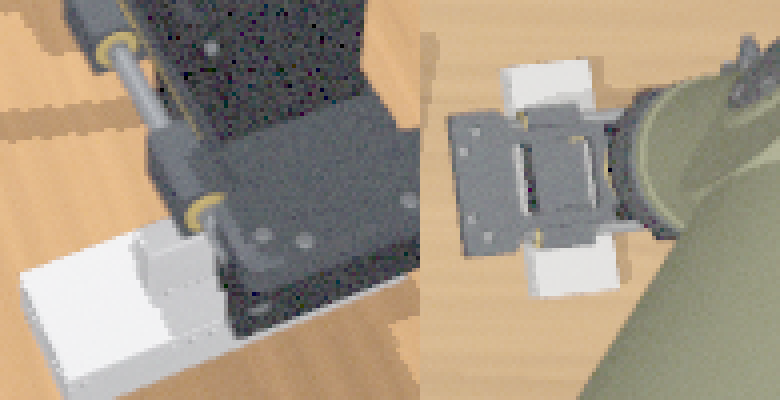

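```bash
python3 -m jog '[{"rot":[0,0,0],"travel":[0.015,0,0],"jaw":0.2},{"rot":[0,0,0],"travel":[0.01,0,0],"jaw":0.2},{"rot":[0,0,0],"travel":[0,0,0],"jaw":0.2}]' 30
python3 -m jog '[{"rot":[0,0,0],"travel":[0.01,0,0],"jaw":0.2},{"rot":[0,0,0],"travel":[0.0,0,0],"jaw":0.2}]' 30
```

```text
time: 8.45
position: [0.4905, -0.3224, 0.0072]
tool_rot: [-0.086, 1.57, 0.086]
ft_force: [-0.4, -0.0, -0.5]
grip_width: 0.397
time: 8.65
position: [0.4907, -0.3225, 0.0045]
tool_rot: [-0.086, 1.569, 0.086]
ft_force: [0.0, 0.5, 0.6]
grip_width: 0.398
```

```bash
python3 -m jog '[{"rot":[0,0,0],"travel":[0,0,0],"jaw":1},{"rot":[0,0,0],"travel":[0,0,0],"jaw":1},{"rot":[0,0,0],"travel":[0,0,0],"jaw":1},{"rot":[0,0,0],"travel":[0,0,0],"jaw":1},{"rot":[0,0,0],"travel":[0,0,0],"jaw":1},{"rot":[0,0,0],"travel":[0,0,0],"jaw":1}]' 30
```

```text
time: 9.25
position: [0.491, -0.3227, 0.005]
tool_rot: [-0.086, 1.569, 0.086]
ft_force: [-1.3, 0.4, -0.2]
grip_width: 0.158
```

```bash
python3 -m jog '[{"rot":[0,0,0],"travel":[0,0,0],"jaw":0.5},{"rot":[0,0,0],"travel":[0,0,0],"jaw":0.5},{"rot":[0,0,0],"travel":[0.02,0,0],"jaw":0.5},{"rot":[0,0,0],"travel":[0,0,0],"jaw":0.5}]' 30
python3 -m jog '[{"rot":[0,0,0],"travel":[0.01,0,0],"jaw":0.5},{"rot":[0,0,0],"travel":[0.0,0,0],"jaw":0.5}]' 30
python3 -m jog '[{"rot":[0,0,0],"travel":[0.01,0,0],"jaw":0.5},{"rot":[0,0,0],"travel":[0.0,0,0],"jaw":0.5}]' 30
```

```text
time: 9.65
position: [0.4903, -0.3222, -0.0021]
tool_rot: [-0.085, 1.57, 0.087]
ft_force: [-0.9, 1.3, 0.2]
grip_width: 0.248
time: 9.85
position: [0.4909, -0.3227, -0.0033]
tool_rot: [-0.085, 1.569, 0.087]
ft_force: [-1.7, 2.0, 7.0]
grip_width: 0.249
time: 10.05
position: [0.491, -0.3226, -0.0035]
tool_rot: [-0.084, 1.569, 0.088]
ft_force: [-9.0, 6.0, 28.0]
grip_width: 0.251
```

```bash
python3 -m jog '[{"rot":[0,0,0],"travel":[-0.02,0,0],"jaw":0.5},{"rot":[0,0,0],"travel":[0,0,0],"jaw":0.5},{"rot":[0,0,0],"travel":[0,0,0],"jaw":1},{"rot":[0,0,0],"travel":[0,0,0],"jaw":1},{"rot":[0,0,0],"travel":[0,0,0],"jaw":1},{"rot":[0,0,0],"travel":[0,0,0],"jaw":1}]' 30
python3 -m jog '[{"rot":[0,0,0],"travel":[-0.02,0,0],"jaw":1},{"rot":[0,0,0],"travel":[-0.08,0,0],"jaw":1},{"rot":[0,0,0],"travel":[-0.12,0,0],"jaw":1},{"rot":[0,0,0],"travel":[-0.12,0,0],"jaw":1},{"rot":[0,0,0],"travel":[-0.12,0,0],"jaw":1},{"rot":[0,0,0],"travel":[-0.04,0,0],"jaw":1},{"rot":[0,0,0],"travel":[0,0,0],"jaw":1}]' 30
python3 - <<'E'
from h import *
go([.500,-.1005,.149])
for n in("side","top"): cv2.imwrite(f"pics/{n}6.png",ctrl.get_image(n)[:,:,::-1])
E
```

```text
time: 10.65
position: [0.4905, -0.3224, -0.0018]
tool_rot: [-0.086, 1.57, 0.086]
ft_force: [-0.5, -0.7, -0.9]
grip_width: 0.16
time: 11.35
position: [0.492, -0.3234, 0.1507]
tool_rot: [-0.087, 1.565, 0.085]
ft_force: [0.6, 0.2, -2.8]
grip_width: 0.155
t 11.35 p [ 0.492  -0.3234  0.1507] q [-0.1   0.26  0.75  1.7  -0.19  1.25  2.37] F [ 0.6  0.2 -2.8] gw 0.155
[[ 0.004 -0.109  0.994]
 [-0.001  0.994  0.109]
 [-1.    -0.002  0.004]]
travel units [0.005  0.7356 0.1078] mm 223.04607886607656
```

View pics/side6.png

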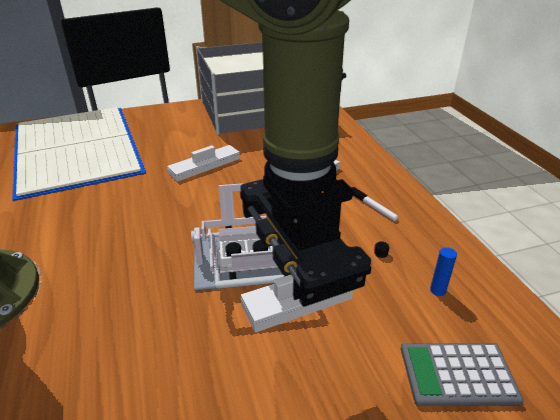

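```bash
python3 -m jog '[{"rot":[0,0,0],"travel":[0,0.08,0.012],"jaw":1},{"rot":[0,0,0],"travel":[0,0.14,0.021],"jaw":1},{"rot":[0,0,0],"travel":[0,0.14,0.021],"jaw":1},{"rot":[0,0,0],"travel":[0,0.14,0.021],"jaw":1},{"rot":[0,0,0],"travel":[0,0.14,0.021],"jaw":1},{"rot":[0,0,0],"travel":[0,0.093,0.015],"jaw":1},{"rot":[0,0,0],"travel":[0,0,0],"jaw":1},{"rot":[0.5,0,0],"travel":[0,0,0],"jaw":1}]'
python3 -m jog '[{"rot":[0.7,0,0],"travel":[0,0,0],"jaw":1},{"rot":[0.7,0,0],"travel":[0,0,0],"jaw":1},{"rot":[0.7,0,0],"travel":[0,0,0],"jaw":1},{"rot":[0.53,0,0],"travel":[0,0,0],"jaw":1},{"rot":[0,0,0],"travel":[0,0,0],"jaw":1},{"rot":[0,0,0],"travel":[0,0,0],"jaw":1}]'
python3 - <<'E'
from h import *
s,M=go([.500,-.1005,.0635]); print(np.degrees(np.arctan2(M[1,1],M[0,1])))
for n in("side","top"): cv2.imwrite(f"pics/{n}7.png",ctrl.get_image(n)[:,:,::-1])
cv2.imwrite("pics/z11.png",np.hstack([cv2.resize(cv2.imread("pics/side7.png")[160:300,170:340],None,fx=2.3,fy=2.9),cv2.resize(cv2.imread("pics/top7.png")[170:310,240:380],None,fx=2.8,fy=2.9)]))
E
```

```text
time: 12.25
position: [0.4986, -0.0994, 0.1468]
tool_rot: [-0.053, 1.574, 0.053]
ft_force: [-0.1, -0.3, -1.2]
grip_width: 0.16
time: 12.85
position: [0.499, -0.1009, 0.1476]
tool_rot: [0.128, 1.569, -0.129]
ft_force: [-0.3, -0.1, -0.6]
grip_width: 0.16
t 12.85 p [ 0.499  -0.1009  0.1476] q [-0.44  0.05  0.61  1.88 -0.03  1.22  1.59] F [-0.3 -0.1 -0.6] gw 0.16
[[-0.002  0.162  0.987]
 [-0.     0.987 -0.162]
 [-1.    -0.001 -0.002]]
travel units [0.2802 0.0021 0.0036] mm 84.08158993784066
80.65012954662555
```

View pics/z11.png

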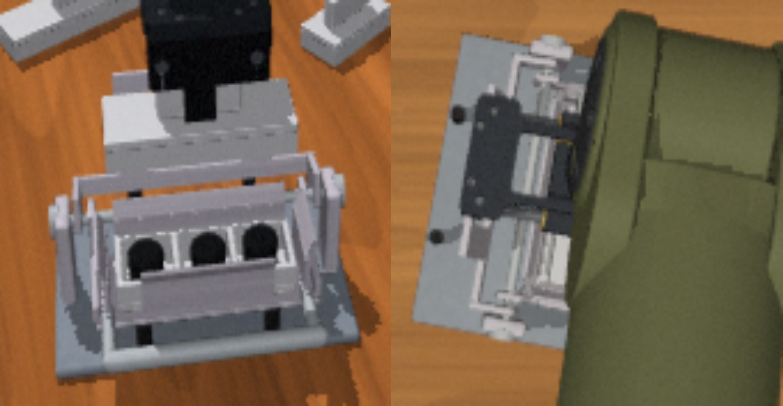

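Run:
```python
from h import *
th=np.radians(-9.35);u=np.array([np.cos(th),np.sin(th)]);v=np.array([-u[1],u[0]])
for uv in [(215.2,209.3),(299.6,201.4)]: 
    p=onz("side",uv,.1704); d=p[:2]-np.array([.499,-.1009]); print(p.round(4),(d@u).round(4),(d@v).round(4))
print(proj("side",[*(np.array([.499,-.1009])-.068*u-.024*v),.1704]),proj("side",[*(np.array([.499,-.1009])+.068*u-.024*v),.1704]))
```

```text
[ 0.4288 -0.1132  0.1704] -0.0673 -0.0235
[ 0.5636 -0.1335  0.1704] 0.069 -0.0216
[214.74686447 209.50887929] [299.23170085 202.27706469]
```

Vision and kinematics agree within 1–2 mm. Lowering with a force check.

```bash
python3 -m jog '[{"rot":[0,0,0],"travel":[0.08,0.002,0.004],"jaw":1},{"rot":[0,0,0],"travel":[0.08,0,0],"jaw":1},{"rot":[0,0,0],"travel":[0.05,0,0],"jaw":1},{"rot":[0,0,0],"travel":[0.03,0,0],"jaw":1},{"rot":[0,0,0],"travel":[0.02,0,0],"jaw":1},{"rot":[0,0,0],"travel":[0,0,0],"jaw":1}]'
python3 -m jog '[{"rot":[0,0,0],"travel":[0.01,0,0],"jaw":1},{"rot":[0,0,0],"travel":[0.007,0,0],"jaw":1},{"rot":[0,0,0],"travel":[0,0,0],"jaw":1}]'
```

```text
time: 13.55
position: [0.501, -0.1001, 0.0705]
tool_rot: [0.128, 1.568, -0.129]
ft_force: [0.0, 0.9, -1.2]
grip_width: 0.163
time: 13.85
position: [0.5014, -0.1, 0.0659]
tool_rot: [0.128, 1.567, -0.128]
ft_force: [-0.0, 0.6, -1.5]
grip_width: 0.158
```

Run:
```python
from h import *
go([.500,-.1005,.0635])
cv2.imwrite("pics/side8.png",ctrl.get_image("side")[:,:,::-1])
cv2.imwrite("pics/z12.png",cv2.resize(cv2.imread("pics/side8.png")[170:300,170:340],None,fx=4,fy=4))
```

```text
t 13.85 p [ 0.5014 -0.1     0.0659] q [-0.42  0.15  0.61  1.97 -0.1   1.05  1.64] F [-0.   0.6 -1.5] gw 0.158
[[ 0.     0.163  0.987]
 [ 0.     0.987 -0.163]
 [-1.     0.     0.   ]]
travel units [ 0.0081 -0.0023 -0.0044] mm 2.852999536204503
```

View pics/z12.png

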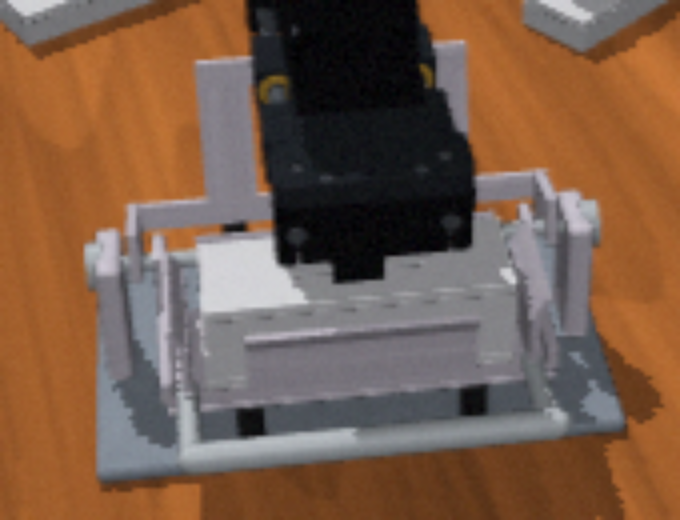

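The tray sits between the guides, about 2 mm above the rim. Down a touch more, then release.

```bash
python3 -m jog '[{"rot":[0,0,0],"travel":[0.007,0,-0.003],"jaw":1},{"rot":[0,0,0],"travel":[0.005,0,0],"jaw":1},{"rot":[0,0,0],"travel":[0,0,0],"jaw":1}]'
python3 -m jog '[{"rot":[0,0,0],"travel":[0,0,0],"jaw":0.3},{"rot":[0,0,0],"travel":[0,0,0],"jaw":0.3},{"rot":[0,0,0],"travel":[0,0,0],"jaw":0.3},{"rot":[0,0,0],"travel":[0,0,0],"jaw":0.3},{"rot":[0,0,0],"travel":[0,0,0],"jaw":0.3}]'
python3 -m jog '[{"rot":[0,0,0],"travel":[-0.03,0,0],"jaw":0.3},{"rot":[0,0,0],"travel":[-0.08,0,0],"jaw":0.3},{"rot":[0,0,0],"travel":[-0.12,0,0],"jaw":0.3},{"rot":[0,0,0],"travel":[-0.14,0,0],"jaw":0.3},{"rot":[0,0,0],"travel":[-0.03,-0.15,0],"jaw":0.3},{"rot":[0,0,0],"travel":[0,-0.15,0],"jaw":0.3},{"rot":[0,0,0],"travel":[0,-0.15,0],"jaw":0.3},{"rot":[0,0,0],"travel":[0,0,0],"jaw":0.3}]'
python3 - <<'E'
from h import *
go([.4854,-.1845,.0215])
for n in("side","top"): cv2.imwrite(f"pics/{n}9.png",ctrl.get_image(n)[:,:,::-1])
cv2.imwrite("pics/z13.png",np.hstack([cv2.resize(cv2.imread("pics/side9.png")[170:310,170:340],None,fx=2.3,fy=2.9),cv2.resize(cv2.imread("pics/top9.png")[170:310,240:380],None,fx=2.8,fy=2.9)]))
E
```

```text
time: 14.2
position: [0.5005, -0.0999, 0.0631]
tool_rot: [0.129, 1.567, -0.128]
ft_force: [-2.7, 1.2, 6.5]
grip_width: 0.161
time: 14.7
position: [0.5003, -0.0999, 0.0621]
tool_rot: [0.128, 1.567, -0.128]
ft_force: [-0.4, -0.8, -1.0]
grip_width: 0.345
time: 15.5
position: [0.4758, -0.241, 0.1836]
tool_rot: [0.134, 1.565, -0.14]
ft_force: [0.2, -0.9, 1.0]
grip_width: 0.351
t 15.5 p [ 0.4758 -0.241   0.1836] q [-0.29  0.08  0.75  1.79 -0.05  1.29  1.87] F [ 0.2 -0.9  1. ] gw 0.351
[[ 0.001  0.174  0.985]
 [-0.004  0.985 -0.174]
 [-1.    -0.004  0.002]]
travel units [ 0.5396  0.1929 -0.0023] mm 171.92627132223086
```

View pics/z13.png

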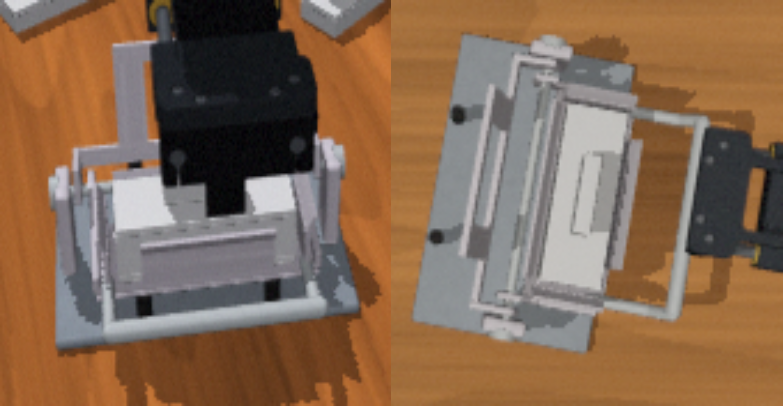

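```bash
python3 -m jog '[{"rot":[0,0,0],"travel":[0,0.07,-0.001],"jaw":0.3},{"rot":[0,0,0],"travel":[0,0.08,-0.001],"jaw":0.3},{"rot":[0,0,0],"travel":[0.07,0.043,0],"jaw":0.3},{"rot":[0,0,0],"travel":[0.14,0,0],"jaw":0.3},{"rot":[0,0,0],"travel":[0.14,0,0],"jaw":0.3},{"rot":[0,0,0],"travel":[0.07,0,0],"jaw":0.3},{"rot":[0,0,0],"travel":[0,0,0],"jaw":0.3}]'
python3 - <<'E'
from h import *
go([.4854,-.1845,.0245])
for n in("side","top"): cv2.imwrite(f"pics/{n}10.png",ctrl.get_image(n)[:,:,::-1])
cv2.imwrite("pics/z14.png",np.hstack([cv2.resize(cv2.imread("pics/side10.png")[170:310,170:340],None,fx=2.3,fy=2.9),cv2.resize(cv2.imread("pics/top10.png")[170:310,240:380],None,fx=2.8,fy=2.9)]))
E
```

```text
time: 16.3
position: [0.4848, -0.1731, 0.0532]
tool_rot: [0.127, 1.574, -0.126]
ft_force: [-0.4, -0.4, 0.2]
grip_width: 0.351
t 16.3 p [ 0.4848 -0.1731  0.0532] q [-0.33  0.19  0.69  1.97 -0.14  1.04  1.82] F [-0.4 -0.4  0.2] gw 0.351
[[-0.007  0.16   0.987]
 [ 0.001  0.987 -0.16 ]
 [-1.     0.    -0.007]]
travel units [ 0.0955 -0.0372  0.0087] mm 30.86330638287615
```

View pics/z14.png

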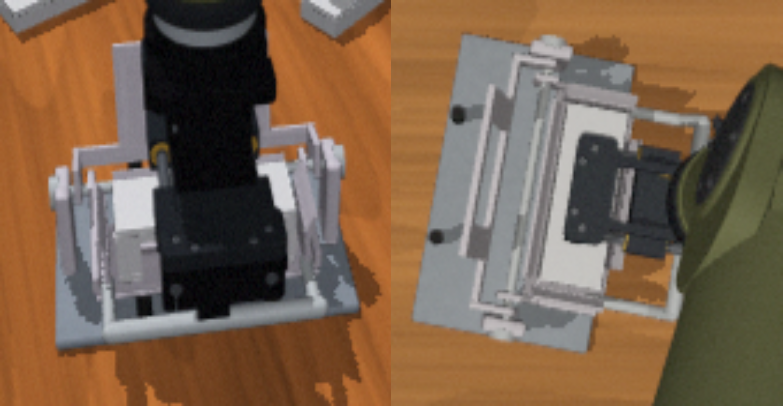

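```bash
python3 -m jog '[{"rot":[0,0,0],"travel":[0,-0.037,0.006],"jaw":0.3},{"rot":[0,0,0],"travel":[0,0,0],"jaw":0.3},{"rot":[0,0,0],"travel":[0,0,0],"jaw":0.3}]'
python3 - <<'E'
from h import *
go([.4854,-.1845,.0245])
E
```

```text
time: 16.7
position: [0.488, -0.1879, 0.0574]
tool_rot: [0.129, 1.565, -0.129]
ft_force: [-1.1, -0.1, 0.2]
grip_width: 0.352
t 16.7 p [ 0.488  -0.1879  0.0574] q [-0.31  0.2   0.7   1.95 -0.15  1.04  1.85] F [-1.1 -0.1  0.2] gw 0.352
[[ 0.002  0.164  0.986]
 [-0.     0.986 -0.164]
 [-1.     0.     0.002]]
travel units [ 0.1095  0.0099 -0.0106] mm 33.14827413835311
```

```bash
python3 -m jog '[{"rot":[0,0,0],"travel":[0,0.008,-0.008],"jaw":0.3},{"rot":[0,0,0],"travel":[0.04,0,0],"jaw":0.3},{"rot":[0,0,0],"travel":[0.04,0,0],"jaw":0.3},{"rot":[0,0,0],"travel":[0.025,0,0],"jaw":0.3},{"rot":[0,0,0],"travel":[0,0,0],"jaw":0.3},{"rot":[0,0,0],"travel":[0,0,0],"jaw":0.3}]'
python3 - <<'E'
from h import *
go([.4854,-.1845,.0245])
E
```

```text
time: 17.3
position: [0.4849, -0.1845, 0.0242]
tool_rot: [0.128, 1.568, -0.129]
ft_force: [-0.3, -0.5, -0.1]
grip_width: 0.348
t 17.3 p [ 0.4849 -0.1845  0.0242] q [-0.3   0.24  0.68  1.99 -0.18  0.98  1.88] F [-0.3 -0.5 -0.1] gw 0.348
[[-0.001  0.163  0.987]
 [-0.     0.987 -0.163]
 [-1.    -0.    -0.001]]
travel units [-0.001   0.0002  0.0018] mm 0.6225802032701356
```

```bash
python3 -m jog '[{"rot":[0,0,0],"travel":[0,0,0],"jaw":1},{"rot":[0,0,0],"travel":[0,0,0],"jaw":1},{"rot":[0,0,0],"travel":[0,0,0],"jaw":1},{"rot":[0,0,0],"travel":[0,0,0],"jaw":1},{"rot":[0,0,0],"travel":[0,0,0],"jaw":1},{"rot":[0,0,0],"travel":[0,0,0],"jaw":1}]' 30
python3 - <<'E'
# arc plan: per 7.5deg of leaf, tool travel units (x down, y along +v), r=.13
import numpy as np
a=np.radians(np.arange(0,181,7.5)); y=-.13*np.cos(a); z=.13*np.sin(a)
for i in range(24): print(i,np.degrees(a[i+1]).round(1),"tx",(-(z[i+1]-z[i])/.3).round(4),"ty",((y[i+1]-y[i])/.3).round(4))
E
```

```text
time: 17.9
position: [0.4855, -0.185, 0.025]
tool_rot: [0.128, 1.566, -0.129]
ft_force: [-0.7, -2.4, 0.7]
grip_width: 0.142
0 7.5 tx -0.0566 ty 0.0037
1 15.0 tx -0.0556 ty 0.0111
2 22.5 tx -0.0537 ty 0.0182
3 30.0 tx -0.0508 ty 0.0251
4 37.5 tx -0.0471 ty 0.0315
5 45.0 tx -0.0426 ty 0.0374
6 52.5 tx -0.0374 ty 0.0426
7 60.0 tx -0.0315 ty 0.0471
8 67.5 tx -0.0251 ty 0.0508
9 75.0 tx -0.0182 ty 0.0537
10 82.5 tx -0.0111 ty 0.0556
11 90.0 tx -0.0037 ty 0.0566
12 97.5 tx 0.0037 ty 0.0566
13 105.0 tx 0.0111 ty 0.0556
14 112.5 tx 0.0182 ty 0.0537
15 120.0 tx 0.0251 ty 0.0508
16 127.5 tx 0.0315 ty 0.0471
17 135.0 tx 0.0374 ty 0.0426
18 142.5 tx 0.0426 ty 0.0374
19 150.0 tx 0.0471 ty 0.0315
20 157.5 tx 0.0508 ty 0.0251
21 165.0 tx 0.0537 ty 0.0182
22 172.5 tx 0.0556 ty 0.0111
23 180.0 tx 0.0566 ty 0.0037
```

```bash
python3 -m jog '[{"rot":[0,0,0],"travel":[-0.028,0.001,0],"jaw":1},{"rot":[0,0,0],"travel":[-0.028,0.003,0],"jaw":1},{"rot":[0,0,0],"travel":[-0.028,0.005,0],"jaw":1},{"rot":[0,0,0],"travel":[-0.028,0.006,0],"jaw":1},{"rot":[0,0,0],"travel":[-0.054,0.018,0],"jaw":1},{"rot":[0,0,0],"travel":[-0.051,0.025,0],"jaw":1},{"rot":[0,0,0],"travel":[0,0,0],"jaw":1}]'
python3 - <<'E'
from h import *
go([.4855,-.185,.025])
for n in("side","top"): cv2.imwrite(f"pics/{n}11.png",ctrl.get_image(n)[:,:,::-1])
cv2.imwrite("pics/z15.png",np.hstack([cv2.resize(cv2.imread("pics/side11.png")[150:310,170:340],None,fx=2.3,fy=2.7),cv2.resize(cv2.imread("pics/top11.png")[170:310,240:380],None,fx=2.8,fy=2.9)[:,:][:406]]) if 0 else cv2.resize(cv2.imread("pics/side11.png")[130:310,150:350],None,fx=3,fy=3))
E
```

```text
time: 18.6
position: [0.4884, -0.1682, 0.0922]
tool_rot: [0.127, 1.565, -0.129]
ft_force: [0.0, -7.1, -0.0]
grip_width: 0.137
t 18.6 p [ 0.4884 -0.1682  0.0922] q [-0.36  0.13  0.69  1.93 -0.09  1.11  1.77] F [ 0.  -7.1 -0. ] gw 0.137
[[ 0.002  0.162  0.987]
 [-0.001  0.987 -0.162]
 [-1.    -0.001  0.002]]
travel units [ 0.2241 -0.0565 -0.0008] mm 69.34074791356845
```

View pics/z15.png

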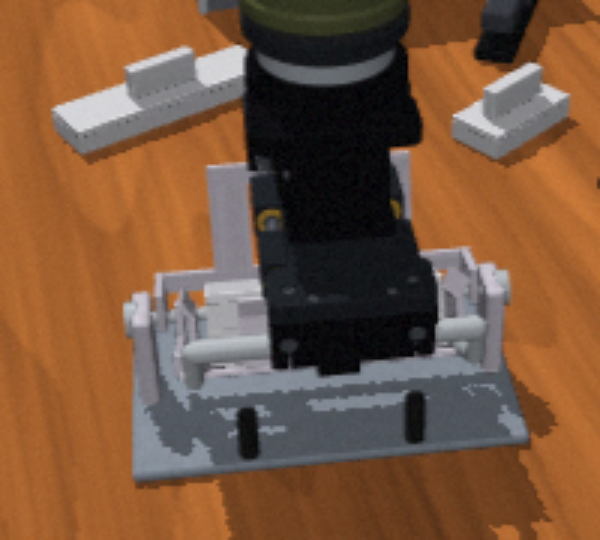

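```bash
python3 -m jog '[{"rot":[0,0,0],"travel":[-0.047,0.032,0],"jaw":1},{"rot":[0,0,0],"travel":[-0.043,0.037,0],"jaw":1},{"rot":[0,0,0],"travel":[-0.037,0.043,0],"jaw":1},{"rot":[0,0,0],"travel":[-0.032,0.047,0],"jaw":1},{"rot":[0,0,0],"travel":[-0.025,0.051,0],"jaw":1},{"rot":[0,0,0],"travel":[-0.018,0.054,0],"jaw":1},{"rot":[0,0,0],"travel":[-0.011,0.056,0],"jaw":1},{"rot":[0,0,0],"travel":[-0.004,0.057,0],"jaw":1}]'
python3 -m jog '[{"rot":[0,0,0],"travel":[0.004,0.057,0],"jaw":1},{"rot":[0,0,0],"travel":[0.011,0.056,0],"jaw":1},{"rot":[0,0,0],"travel":[0.018,0.054,0],"jaw":1},{"rot":[0,0,0],"travel":[0.025,0.051,0],"jaw":1},{"rot":[0,0,0],"travel":[0.031,0.047,0],"jaw":1}]'
python3 - <<'E'
from h import *
go([.4855,-.185,.025])
for n in("side","top"): cv2.imwrite(f"pics/{n}12.png",ctrl.get_image(n)[:,:,::-1])
cv2.imwrite("pics/z16.png",cv2.resize(cv2.imread("pics/side12.png")[130:310,150:350],None,fx=3,fy=3))
E
```

```text
time: 19.5
position: [0.5076, -0.0564, 0.1576]
tool_rot: [0.129, 1.563, -0.129]
ft_force: [2.7, -4.1, 4.2]
grip_width: 0.135
time: 20.0
position: [0.521, 0.0226, 0.129]
tool_rot: [0.128, 1.563, -0.129]
ft_force: [5.2, -4.8, 1.7]
grip_width: 0.137
t 20.0 p [0.521  0.0226 0.129 ] q [-0.59  0.09  0.52  1.88 -0.05  1.18  1.36] F [ 5.2 -4.8  1.7] gw 0.137
[[ 0.003  0.163  0.987]
 [-0.001  0.987 -0.163]
 [-1.    -0.001  0.004]]
travel units [ 0.3471 -0.7018 -0.0051] mm 234.89406703508905
```

View pics/z16.png

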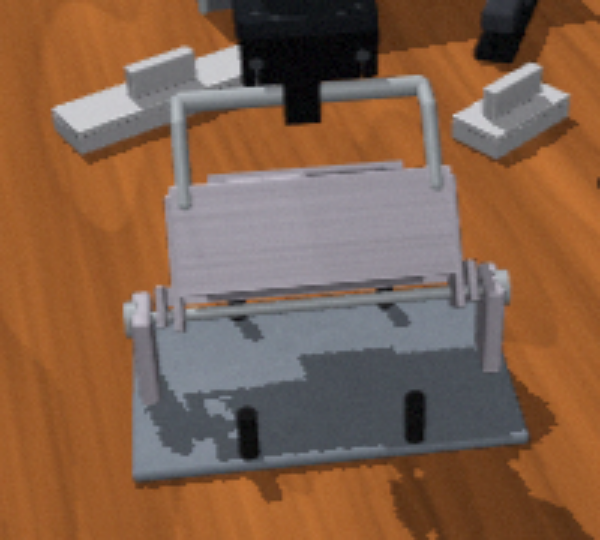

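Past upright, and no pots have spilled. Continuing down.

```bash
python3 -m jog '[{"rot":[0,0,0],"travel":[0.037,0.043,0],"jaw":1},{"rot":[0,0,0],"travel":[0.043,0.037,0],"jaw":1},{"rot":[0,0,0],"travel":[0.047,0.031,0],"jaw":1},{"rot":[0,0,0],"travel":[0.051,0.025,0],"jaw":1},{"rot":[0,0,0],"travel":[0.054,0.018,0],"jaw":1},{"rot":[0,0,0],"travel":[0,0,0],"jaw":1},{"rot":[0,0,0],"travel":[0,0,0],"jaw":1}]'
python3 - <<'E'
from h import *
go([.4854+.26*.163,-.1845+.26*.987,.025])
for n in("side","top"): cv2.imwrite(f"pics/{n}13.png",ctrl.get_image(n)[:,:,::-1])
cv2.imwrite("pics/z17.png",cv2.resize(cv2.imread("pics/side13.png")[130:310,150:350],None,fx=3,fy=3))
E
```

```text
time: 20.8
position: [0.5285, 0.0681, 0.0583]
tool_rot: [0.128, 1.564, -0.129]
ft_force: [6.8, -4.2, -1.2]
grip_width: 0.139
t 20.8 p [0.5285 0.0681 0.0583] q [-0.62  0.2   0.49  1.92 -0.1   1.04  1.32] F [ 6.8 -4.2 -1.2] gw 0.139
[[ 0.003  0.163  0.987]
 [-0.001  0.987 -0.163]
 [-1.    -0.     0.003]]
travel units [ 0.1111  0.013  -0.0048] mm 33.59249742263584
```

View pics/z17.png

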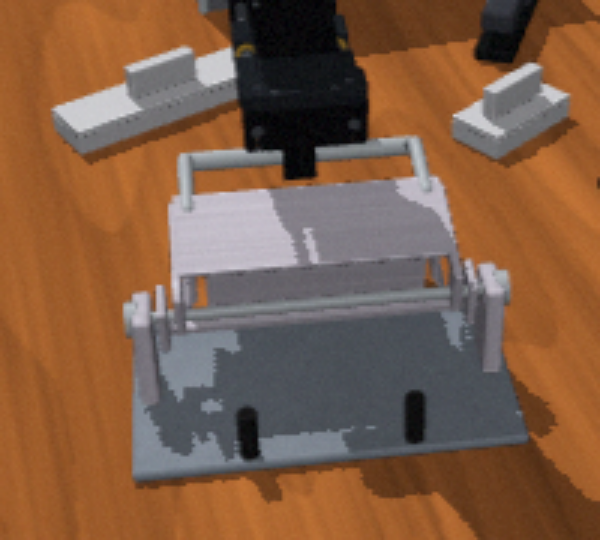

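```bash
python3 -m jog '[{"rot":[0,0,0],"travel":[0.028,0.006,0],"jaw":1},{"rot":[0,0,0],"travel":[0.028,0.005,0],"jaw":1},{"rot":[0,0,0],"travel":[0.028,0.002,0],"jaw":1},{"rot":[0,0,0],"travel":[0.02,0.001,0],"jaw":1},{"rot":[0,0,0],"travel":[0,0,0],"jaw":1},{"rot":[0,0,0],"travel":[0,0,0],"jaw":1}]'
python3 -m jog '[{"rot":[0,0,0],"travel":[0.008,0,0],"jaw":1},{"rot":[0,0,0],"travel":[0,0,0],"jaw":1}]'
python3 - <<'E'
from h import *
go([.4854+.26*.163,-.1845+.26*.987,.025])
for n in("side","top"): cv2.imwrite(f"pics/{n}14.png",ctrl.get_image(n)[:,:,::-1])
cv2.imwrite("pics/z18.png",cv2.resize(cv2.imread("pics/side14.png")[130:310,150:350],None,fx=3,fy=3))
E
```

```text
time: 21.5
position: [0.529, 0.0715, 0.0291]
tool_rot: [0.129, 1.565, -0.13]
ft_force: [1.2, -5.8, 11.2]
grip_width: 0.139
time: 21.7
position: [0.5291, 0.0716, 0.0289]
tool_rot: [0.13, 1.565, -0.129]
ft_force: [-5.2, -7.1, 27.4]
grip_width: 0.135
t 21.7 p [0.5291 0.0716 0.0289] q [-0.61  0.24  0.48  1.94 -0.13  0.99  1.33] F [-5.2 -7.1 27.4] gw 0.135
[[ 0.002  0.164  0.986]
 [ 0.001  0.986 -0.164]
 [-1.     0.001  0.001]]
travel units [ 0.0131  0.0011 -0.0046] mm 4.178809462970674
```

View pics/z18.png

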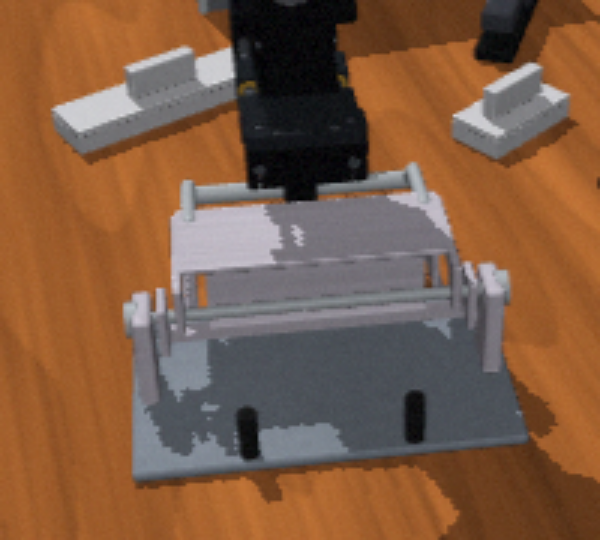

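```bash
python3 -m jog '[{"rot":[0,0,0],"travel":[-0.008,0,0],"jaw":1},{"rot":[0,0,0],"travel":[0,0,0],"jaw":0.3},{"rot":[0,0,0],"travel":[0,0,0],"jaw":0.3},{"rot":[0,0,0],"travel":[0,0,0],"jaw":0.3},{"rot":[0,0,0],"travel":[0,0,0],"jaw":0.3},{"rot":[0,0,0],"travel":[0,0,0],"jaw":0.3},{"rot":[0,0,0],"travel":[0,0,0],"jaw":0.3}]'
python3 - <<'E'
from h import *
for n in("side","top"): cv2.imwrite(f"pics/{n}15.png",ctrl.get_image(n)[:,:,::-1])
cv2.imwrite("pics/z19.png",cv2.resize(cv2.imread("pics/side15.png")[130:310,150:350],None,fx=3,fy=3))
E
python3 -m jog '[{"rot":[0,0,0],"travel":[-0.05,0,0],"jaw":0.3},{"rot":[0,0,0],"travel":[-0.1,0,0],"jaw":0.3},{"rot":[0,0,0],"travel":[-0.15,0,0],"jaw":0.3},{"rot":[0,0,0],"travel":[-0.15,0,0],"jaw":0.3},{"rot":[0,0,0],"travel":[0,0.16,0],"jaw":0.3},{"rot":[0,0,0],"travel":[0,0.16,0],"jaw":0.3},{"rot":[0,0,0],"travel":[0,0.16,0],"jaw":0.3},{"rot":[0,0,0],"travel":[0,0.16,0],"jaw":0.3}]'
python3 -m jog '[{"rot":[0,0,0],"travel":[0,0.16,0],"jaw":0.3},{"rot":[0,0,0],"travel":[0,0.16,0],"jaw":0.3},{"rot":[0,0,0],"travel":[0,0,0],"jaw":0.3},{"rot":[0,0,0],"travel":[0,0,0],"jaw":0.3},{"rot":[0,0,0],"travel":[0,0,0],"jaw":0.3}]'
python3 - <<'E'
from h import *
st()
for n in("side","top"): cv2.imwrite(f"pics/{n}16.png",ctrl.get_image(n)[:,:,::-1])
cv2.imwrite("pics/z20.png",np.hstack([cv2.resize(cv2.imread("pics/side16.png")[150:290,180:340],None,fx=2.5,fy=2.9),cv2.resize(cv2.imread("pics/top16.png")[170:310,200:340],None,fx=2.8,fy=2.9)]))
E
```

```text
time: 22.5
position: [0.5273, 0.0728, 0.0271]
tool_rot: [0.128, 1.568, -0.128]
ft_force: [-0.2, 0.1, -0.7]
grip_width: 0.346
time: 23.4
position: [0.5593, 0.2639, 0.1642]
tool_rot: [0.13, 1.565, -0.128]
ft_force: [2.4, -0.3, 0.7]
grip_width: 0.349
time: 23.9
position: [0.5751, 0.3551, 0.1631]
tool_rot: [0.129, 1.566, -0.13]
ft_force: [1.1, -1.3, -0.0]
grip_width: 0.35
t 23.9 p [0.5751 0.3551 0.1631] q [-0.85  0.4   0.35  1.44 -0.14  1.32  0.91] F [ 1.1 -1.3 -0. ] gw 0.35
[[ 0.001  0.165  0.986]
 [-0.001  0.986 -0.165]
 [-1.    -0.001  0.001]]
```

View pics/z20.png

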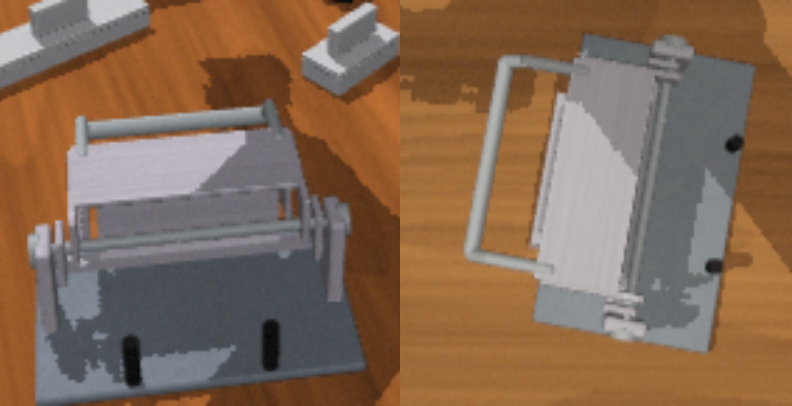

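Run:
```python
from h import *
def tri(a,b):
    c1,d1=ray("top",a);c2,d2=ray("side",b)
    s=np.linalg.lstsq(np.stack([d1,-d2],1),c2-c1,rcond=None)[0];p,q=c1+d1*s[0],c2+d2*s[1];return (p+q)/2,np.linalg.norm(p-q)
g=lambda p:(180+p[0]/2.5-.5,150+p[1]/2.9-.5); f=lambda p:(200+p[0]/2.8-.5,170+p[1]/2.9-.5)
print(tri(f((505,66)),g((268,116)))); print(tri(f((473,253)),g((82,130))))
a=cv2.imread("pics/side15.png")[150:290,180:340].astype(int)
b=cv2.imread("pics/side16.png")[150:290,180:340].astype(int)
cv2.imwrite("pics/z21.png",cv2.resize(cv2.imread("pics/side16.png")[180:260,185:335],None,fx=5,fy=5))
```

```text
(array([ 0.54558902, -0.20789501,  0.25207027]), np.float64(0.05756204737913135))
(array([ 0.43600666, -0.19019577,  0.25054386]), np.float64(0.039845690747711916))
```

View pics/z21.png

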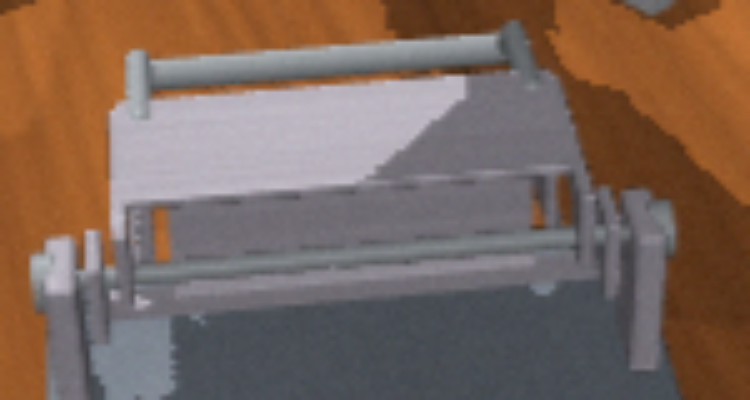

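View pics/top16.png

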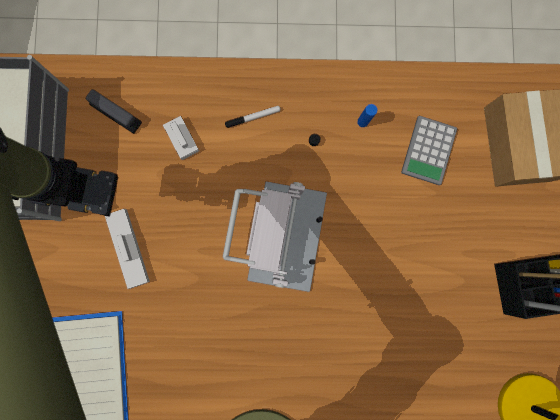

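```bash
python3 -m jog '[{"rot":[0,0,0],"travel":[-0.12,-0.03,0],"jaw":0.3},{"rot":[0,0,0],"travel":[-0.12,-0.1,0],"jaw":0.3},{"rot":[0,0,0],"travel":[0,-0.1,0],"jaw":0.3},{"rot":[0,0,0],"travel":[0,0,0],"jaw":0.3},{"rot":[0,0,0],"travel":[0,0,0],"jaw":0.3},{"rot":[0,0,0],"travel":[0,0,0],"jaw":0.3}]'
python3 - <<'E'
from h import *
st()
def tri(a,b):
    c1,d1=ray("top",a);c2,d2=ray("side",b)
    s=np.linalg.lstsq(np.stack([d1,-d2],1),c2-c1,rcond=None)[0];p,q=c1+d1*s[0],c2+d2*s[1];return ((p+q)/2).round(4),np.linalg.norm(p-q).round(4)
g=lambda p:(180+p[0]/2.5-.5,150+p[1]/2.9-.5); f=lambda p:(200+(p[0]-400)/2.8-.5,170+p[1]/2.9-.5)
print(tri(f((505,66)),g((268,116)))); print(tri(f((473,253)),g((82,130))))
im=ctrl.get_image("side")[:,:,::-1]; cv2.imwrite("pics/side17.png",im)
E
```

```text
time: 24.6
position: [0.5628, 0.2891, 0.2341]
tool_rot: [0.129, 1.568, -0.128]
ft_force: [0.2, 0.6, -0.4]
grip_width: 0.347
t 24.6 p [0.5628 0.2891 0.2341] q [-0.82  0.28  0.38  1.46 -0.1   1.43  0.97] F [ 0.2  0.6 -0.4] gw 0.347
[[-0.001  0.163  0.987]
 [ 0.001  0.987 -0.163]
 [-1.     0.001 -0.001]]
(array([0.6031, 0.0585, 0.0641]), np.float64(0.0063))
(array([0.4544, 0.0817, 0.0684]), np.float64(0.0013))
```

View pics/side17.png

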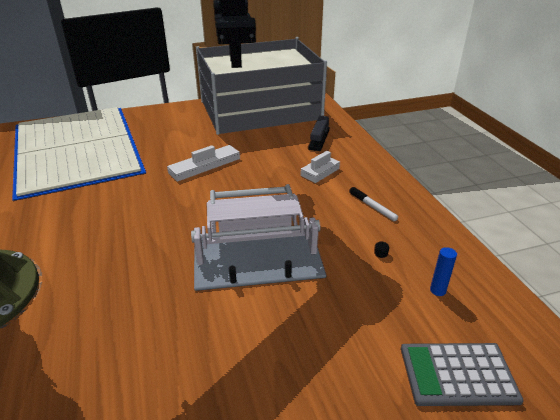

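```bash
python3 -c "
from bench import ctrl
print(ctrl.close_job())"
```

```text
the job is handed in; nothing more can be done
None
```

I laid the clean 3-pocket tray face-down on the filled tray. Then I swung the leaf over by its bar, released it, drew the arm clear and handed the job in at about 24.6 s.

**What the last checks showed**
- **Tray placing:** the pictures showed the clean tray between the guides, with its rim down on the filled tray and the leaf still level.
- **Leaf:** the bar measured about 66 mm above the desk from the two views. That is level within about 2 degrees, and the leaf stayed there after release. At one bar end the two views missed each other by about 6 mm.
- **Pots:** none lay loose on the desk. I couldn't see inside the turned-over trays, so the pots being in the clean tray's pockets is inferred from nothing having spilled.
- **Arm:** it stood clear of everything, with wrist force near zero.

**What disagreed on the way**
- **Fingertip height:** the fingertips were about 24 mm higher than the reported TCP implies. My first two grips therefore closed on air above the rib without disturbing the tray. I touched down on the tray's back to measure the offset and corrected for it from then on.
- **Wrist force:** the highest reading I saw was about 28 N, once in that touch-down and again at 27 N when the leaf reached its stop.

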